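Make up the setting tray and the soldering tray

TASK

Make up the two bench trays for the morning: into the setting tray (empty, with the long wide slot) go the wooden ring clamp, the puck of beeswax and the loupe, and into the soldering tray (the one in which the tweezers already lie) go the flux jar and the spool of solder. Each thing must sit flat and the right way up, fully down in the nest cut for it; set things down, do not drop them. Leave the tweezers, the grey tin and the dapping cube as they are.

Things in the scene. Friction and masses are not known exactly. Their poses are not given: they have to be found in the camera images.
- setting_tray: fixed beech board 120 (x) by 182 (y) by 11 mm, origin at the centre of its underside, z up. Three empty nests 5.5 mm deep (floor 5.5 mm above the bench): slot 40 (x) by 166 (y) centred at x +32, y 0 mm for the ring clamp; round nest 56 across at x -24, y -50 for the beeswax; nest 44 (x) by 38 (y) at x -24, y +52 for the loupe.
- soldering_tray: fixed beech board of the same size and origin (120 in x, 182 in y, 11 mm high), nests also 5.5 mm deep: round, 60 mm across, at x -20, y -47 mm for the flux jar; smaller round, 47 across, at x -20, y +50 for the solder spool; narrow slot 22 by 150 along y at x +40, y 0, in which the tweezers already lie.
- ring_clamp: wooden ring clamp lying flat, 28 mm wide (x), 154 long (y), 20 thick (z), brass collar at its waist, wedge at the +y end. Grip it across x at its origin (full width there, balances within 15 mm of it). Origin: middle of length and width, on the underside. May lie either way round in its slot. About 75 g.
- beeswax: worn flat round puck of beeswax, 45 mm across, 20 mm high. Origin: centre of the underside, z up. About 45 g.
- loupe: small folding loupe, lying flat, 26 mm wide (x) by 32 mm long (y) by 14 mm high, its lens half swung out of its cover; gripped across x, where the cover has its full width of 26 mm, it is stiff. Origin: centre of the 26 by 32 mm outline, on the underside. About 30 g. May lie any way round in its nest that fits.
- flux_jar: round jar of paste flux with a screw lid (fixed), 49 mm across, 52 mm high. Origin: centre of the underside, z up. About 110 g.
- solder_spool: small flanged spool of silver solder wire standing flat on one flange, 36 mm across, 20 mm high. Origin: centre of the underside, z up. About 80 g.
- tweezers: fine steel tweezers, 14 by 140 by 9 mm, lying loose in their slot of the soldering tray; to be left there. Origin: middle of their length, underside; y along them.
- tin_grey: plain round grey tin with smooth sides, 35 mm across, 21 mm high: not part of either kit, to be left where it is. Origin: centre of the underside.
- dapping_block: dapping cube, 40 mm, with round hollows in its faces: not part of either kit, to be left where it is. Origin: centre of the underside.
Not all that is in view belongs to the job. What is shaped like the solder_spool but purple or red is not meant.

How it is judged (in metres and radians):
At the end, for the whole second after the job is handed in: Clamp, beeswax and loupe in their nests of the setting tray, jar and spool in theirs of the soldering tray: each within 10 mm (tray x and y) of its nest's centre, underside on the nest floor (3 to 7.5 mm above the tray's underside), upright within 0.10 rad, at rest, released (x of ring_clamp in the frame of setting_tray between 0.022 and 0.042 m and y of ring_clamp in the frame of setting_tray between -0.01 and 0.01 m and z of ring_clamp in the frame of setting_tray between 0.003 and 0.0075 m and angle between each of ring_clamp, beeswax, loupe, flux_jar, solder_spool's own z axis and vertical below 0.1 rad and linear speed of each of ring_clamp, beeswax, loupe, flux_jar, solder_spool below 0.01 m/s and x of beeswax in the frame of setting_tray between -0.034 and -0.014 m and y of beeswax in the frame of setting_tray between -0.06 and -0.04 m and z of beeswax in the frame of setting_tray between 0.003 and 0.0075 m and x of loupe in the frame of setting_tray between -0.034 and -0.014 m and y of loupe in the frame of setting_tray between 0.042 and 0.062 m and z of loupe in the frame of setting_tray between 0.003 and 0.0075 m and x of flux_jar in the frame of soldering_tray between -0.03 and -0.01 m and y of flux_jar in the frame of soldering_tray between -0.057 and -0.037 m and z of flux_jar in the frame of soldering_tray between 0.003 and 0.0075 m and x of solder_spool in the frame of soldering_tray between -0.03 and -0.01 m and y of solder_spool in the frame of soldering_tray between 0.04 and 0.06 m and z of solder_spool in the frame of soldering_tray between 0.003 and 0.0075 m); the robot touches nothing.
It fails at once if the tweezers, the grey tin or the dapping cube is shifted by more than 25 mm (distance of any of tweezers, tin_grey, dapping_block from where it was at the start of the episode above 0.025 m).
It fails at once if a thing of the kits is dropped: out of the fingers while more than 50 mm above the bench ((height (world z) of ring_clamp above 0.05 m and contact force between the fingers and ring_clamp below 0.01 N) or (height (world z) of beeswax above 0.05 m and contact force between the fingers and beeswax below 0.01 N) or (height (world z) of loupe above 0.05 m and contact force between the fingers and loupe below 0.01 N) or (height (world z) of flux_jar above 0.05 m and contact force between the fingers and flux_jar below 0.01 N) or (height (world z) of solder_spool above 0.05 m and contact force between the fingers and solder_spool below 0.01 N)).
It also fails if it takes over 128 s, if anything falls off the work surface, if the arm or the gripper's body presses on something with over 40 N, if the wrist force passes 120 N, or if a joint passes its speed limit or range.

ROBOT

A 7-joint arm with a two-finger parallel gripper is mounted at the origin on a cart in front of the work surface, level with it; the furniture and walls round the work are solid. World frame = base frame: x ahead of the robot, y to its left, z up, the work surface at z = 0. Lengths are in mm, angles in rad, forces in N, time in s.
With the tool pointing down it reaches from about 425 to 925 mm from the base axis. Payload 6.8 kg.
Tool frame: the origin (TCP) lies between the finger pads; the fingertips stand 22 mm ahead of it and the grasp point (between the pads) lies 3 mm ahead of it; z points along the fingers, y is the direction in which the jaws open and shut (so a half turn about z gives the same grasp; the last joint's range is limited). The gripper opens to 88 mm and grips with 3 to 60 N. Pads are 20 mm wide; open, the fingers measure 115 mm over their backs; the gripper's body (75 mm by 178 mm) begins 61 mm behind the grasp point.
Start: joints at [1.069, 0.477, 0.022, 1.555, -0.011, 1.109, -0.083], TCP at [259.008, -623.347, 244.664] pointing down, gripper open.
Joint ranges: [-2.96, 2.96], [-0.34, 2.1], [-1.41, 1.46], [0.24, 2.44], [-1.37, 4.51], [0.17, 1.92], [-2.96, 2.96]. Speed limits (rad/s): [2.39, 2.39, 3.14, 3.14, 3.14, 3.14, 3.14].

INTERFACE

Orientations are given as a unit quaternion [x, y, z, w].
In Python, from plant import ctrl gives the robot as it stands. The module is installed in compiled form; this text tells all that it offers.
- The arm moves only by the tool send_rows, never from a script. Its argument "deltas" is a list of rows, each an object with "dr": the turn, a rotation vector about the tool's x, y, z in rad, a list of three; "linear": the shift along the tool's x, y, z in m, a list of three; "hand": the opening, from 0 (shut) to 1 (fully open). In form: [{"dr": [rx, ry, rz], "linear": [dx, dy, dz], "hand": hand}, ...]. A call has exactly 8 rows; each row is the pose to reach, as a shift and turn from the pose commanded when the call began, along the tool's axes at that moment; what a row does not reach only later rows make up. A row lasts 1/12 s, in which the tool goes at most 41.7 mm and 7.16 degrees, less where a joint would pass 70% of its speed; a pose out of reach is approached as far as the arm can. A call with a gripper value outside its range is refused whole. The fingers move at their own pace and stop on an object; "squeeze" is the grip in N (left out, the last holds). Time passes only in rows, so rows that repeat a pose let the fingers close, or fill a call up. It gives the time, the measured TCP pose, the force and the opening at its end, in the units of the state.
- ctrl.get_obs(): the state, without advancing time (a new reading comes with each control period).
- ctrl.snapshot(name): name is "scene" or "top" or "wrist"; returns a dict with "image" (420x560x3 uint8, red, green, blue), "intrinsics" (3x3 intrinsics, pixels), "rvec" (rotation vector, rad) and "tvec" (3), from world to camera coordinates, as OpenCV has them. Camera axes: x right, y down, z forward; pixel columns grow to the right and rows downward; lengths in mm; the calibration is good to about 2 mm. A picture is of the moment at which its call begins. There is no depth.
- ctrl.close_job(): hands the job in, once; it reports no verdict.
Trained networks look in the newest picture that a camera, given by its name, has taken for a name from the list of things; names that differ only in an ending like _2 or _b are one class to them, and where a whole thing is asked for, a point or a joint stands for the part that bears it (a point fixed in the world has none). Each returns a list of dicts, best first, with "p" (0 to 1); they miss things now and then, are a little off and sometimes report something else, mostly with a low value. They report only what shows in the picture. A call takes as long as a camera call. They do not tell look-alikes from the thing itself.
- ctrl.boxes_of(camera, name): "at" ([x, y, z] in mm, in world coordinates, good to about 4 mm: the middle of the surface that is visible of it).
The state is a dict: "time_s": time; "joint_pos": joint angles; "qd": joint speeds; "joint_efforts": joint torques, N m; "eef_pos": TCP position; "orientation": TCP orientation; "contact_force": force on the tool from outside, world axes, zero at the start; "ft_torque": the same for the moment, N m; "grip_width": finger opening in mm.
Only numpy, scipy, OpenCV 4.12 (cv2) and the standard library are available. Lean on these libraries where they do the work, as an engineer would, in place of code of your own. Each camera call takes 0.05 s, during which the arm holds its last target.

## Working session

There is one attempt and no reset: what is moved stays moved. The work goes in short steps, Python scripts to look and compute and a tool call to move; the robot and the scene stay as the last step left them, time stands still between calls to the robot, and variables do not carry over. Pictures are saved under pics/ and viewed, and the job is handed in when it is done.

Besides the shell and the picture viewer there is one more tool, called as name([rows], argument=value, ...), one row to a line, values as JSON. send_rows: Moves the arm, as the interface text tells. Its arguments: {"type":"object","properties":{"deltas":{"type":"array","items":{"type":"object","properties":{"dr":{"type":"array","items":{"type":"number"}},"linear":{"type":"array","items":{"type":"number"}},"hand":{"type":"number"}}}},"squeeze":{"type":"number"}},"required":["deltas"]}

```bash
ls; mkdir -p pics; python3 - <<'E'
from plant import ctrl
import cv2
o=ctrl.get_obs(); print({k:o[k] for k in ['time_s','eef_pos','orientation','grip_width']})
for n in ['scene','top','wrist']:
    s=ctrl.snapshot(n); cv2.imwrite(f'pics/{n}0.png',s['image'][:,:,::-1])
    print(n,s['intrinsics'],s['rvec'],s['tvec'])
    for t in ['setting_tray','soldering_tray','ring_clamp','beeswax','loupe','flux_jar','solder_spool','tweezers','tin_grey','dapping_block']:
        print(t,[( [round(float(v)) for v in d['at']],round(d['p'],2)) for d in ctrl.boxes_of(n,t)])
print(ctrl.get_obs()['time_s'])
E
```

```text
pics
{'time_s': 0.0, 'eef_pos': array([ 258.76461569, -622.83900113,  243.71444848]), 'orientation': array([ 9.80677902e-01,  1.95627420e-01, -2.35219248e-04, -8.41828886e-04]), 'grip_width': 87.87917845917659}
scene [[424.26363595   0.         279.65890437]
 [  0.         424.26363595 211.4533433 ]
 [  0.           0.           1.        ]] [ 2.07778316 -0.85618021  0.44148811] [-486.68508269  216.81640279  644.71128568]
setting_tray [([470, -196, 9], 0.97)]
soldering_tray [([471, 2, 11], 0.68)]
ring_clamp [([478, -367, 18], 0.82), ([588, -80, 9], 0.31)]
beeswax [([650, -48, 16], 0.68)]
loupe [([588, -81, 10], 0.6)]
flux_jar []
solder_spool [([668, 117, 17], 0.6), ([592, 95, 22], 0.53), ([600, 2, 22], 0.46)]
tweezers [([522, 11, 12], 0.74)]
tin_grey [([598, 0, 24], 0.53)]
dapping_block [([587, -179, 37], 0.87)]
top [[441.6752437    0.         282.9931723 ]
 [  0.         441.6752437  218.00606404]
 [  0.           0.           1.        ]] [ 2.1779643  -2.1364598   0.15010476] [-154.47727481  541.2586352   980.65046762]
setting_tray [([474, -183, 10], 0.78)]
soldering_tray [([476, 19, 12], 0.95)]
ring_clamp [([484, -361, 13], 0.95)]
beeswax [([650, -38, 18], 0.63)]
loupe [([586, -77, 15], 0.59)]
flux_jar [([665, -128, 55], 0.71)]
solder_spool [([670, 123, 22], 0.79), ([594, 98, 18], 0.74), ([600, 5, 22], 0.52)]
tweezers []
tin_grey [([669, 44, 22], 0.72)]
dapping_block [([593, -167, 37], 0.88)]
wrist [[298.58579655   0.         280.25081724]
 [  0.         298.58579655 209.01729695]
 [  0.           0.           1.        ]] [-2.40187049  1.60471628  0.23702481] [-675.10308264  -34.86865817  390.80697033]
setting_tray []
soldering_tray []
ring_clamp []
beeswax []
loupe []
flux_jar []
solder_spool []
tweezers []
tin_grey []
dapping_block []
1.65
```

View pics/scene0.png

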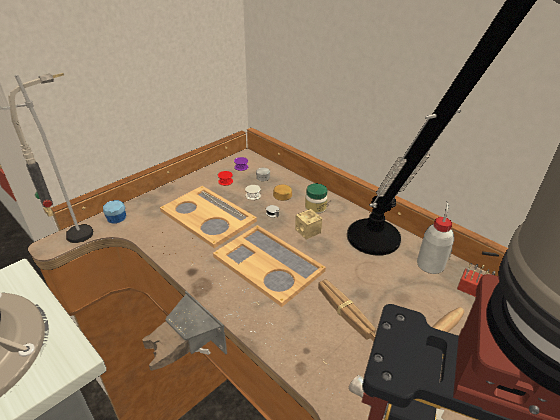

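View pics/top0.png

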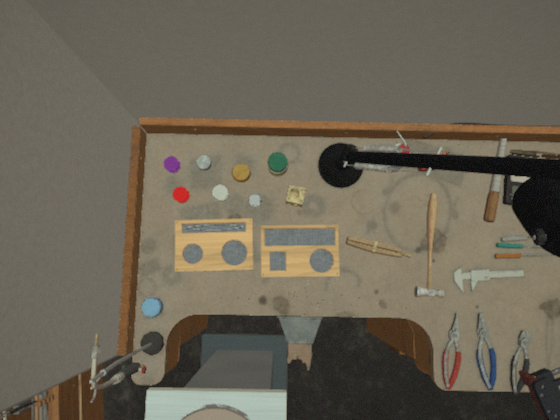

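View pics/wrist0.png

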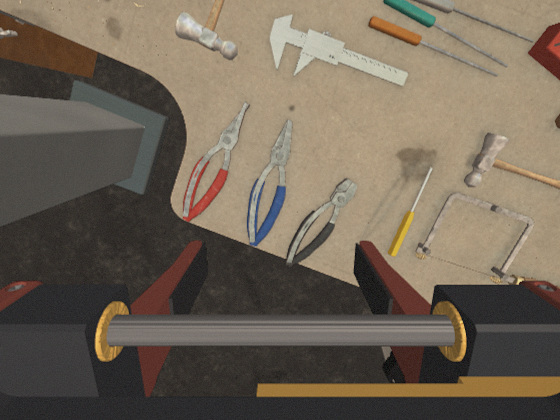

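```bash
python3 - <<'E'
import cv2
a=cv2.imread('pics/top0.png')[120:290,140:420]; cv2.imwrite('pics/t_z.png',cv2.resize(a,None,fx=2.85,fy=2.85,interpolation=cv2.INTER_CUBIC))
a=cv2.imread('pics/scene0.png')[140:350,150:390]; cv2.imwrite('pics/s_z.png',cv2.resize(a,None,fx=2.8,fy=2.8,interpolation=cv2.INTER_CUBIC))
E
```

```text
(no output)
```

View pics/t_z.png

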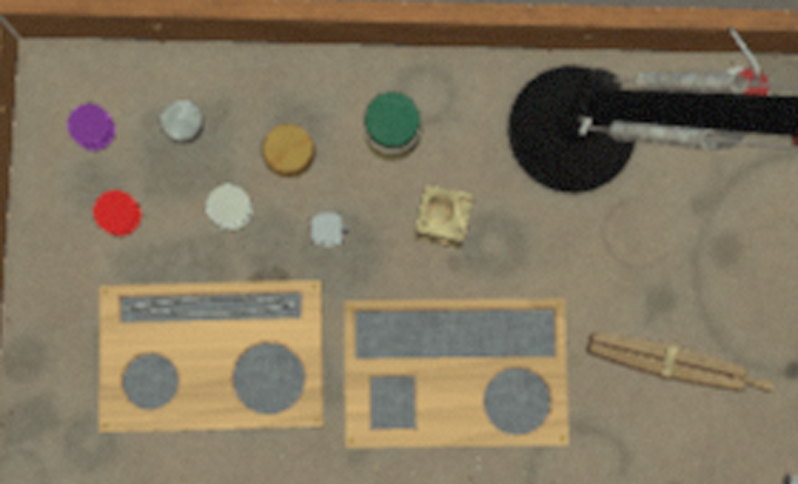

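View pics/s_z.png

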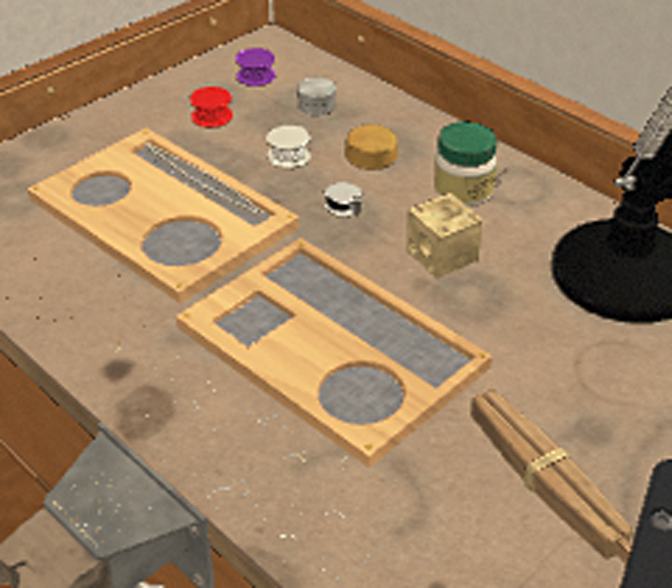

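```bash
cat > h.py <<'E'
import numpy as np,cv2
from scipy.spatial.transform import Rotation as Ro
def cam(s): return np.array(s['intrinsics']),Ro.from_rotvec(np.ravel(s['rvec'])).as_matrix(),np.ravel(s['tvec'])
def ray(c,uv):
    K,R,t=c; d=R.T@np.linalg.inv(K)@np.array([uv[0],uv[1],1.]); return -R.T@t,d/np.linalg.norm(d)
def onz(c,uv,z):
    o,d=ray(c,uv); return o+d*(z-o[2])/d[2]
def proj(c,p):
    K,R,t=c; q=K@(R@np.asarray(p,float)+t); return q[:2]/q[2]
TOP=(np.array([[441.6752437,0,282.9931723],[0,441.6752437,218.00606404],[0,0,1]]),Ro.from_rotvec([2.1779643,-2.1364598,.15010476]).as_matrix(),np.array([-154.47727481,541.2586352,980.65046762]))
SC=(np.array([[424.26363595,0,279.65890437],[0,424.26363595,211.4533433],[0,0,1]]),Ro.from_rotvec([2.07778316,-.85618021,.44148811]).as_matrix(),np.array([-486.68508269,216.81640279,644.71128568]))
E
python3 - <<'E'
from h import *
np.set_printoptions(precision=1,suppress=True)
for c in (TOP,SC): print(-c[1].T@c[2])
# lamp arm: plane from top
def z2(u,v): return (140+u/2.85,120+v/2.85)
o,a=ray(TOP,(350,162)); _,b=ray(TOP,(500,166)); n=np.cross(a,b)
for uv in [(383,195),(410,150),(440,105),(480,60),(520,5)]:
    p,d=ray(SC,uv); print('lamp',p+d*((o-p)@n)/(d@n))
def tz(c,pts,z):
    for p in pts: print(onz(c,p,z))
print('sold'); tz(TOP,[z2(*p) for p in [(99,287),(321,281),(323,427),(100,433)]],11)
print('sett'); tz(TOP,[z2(*p) for p in [(346,302),(565,299),(569,444),(346,447)]],11)
print('holes'); tz(TOP,[z2(*p) for p in [(150,380),(269,377),(518,400),(393,402)]],11)
print('clamp'); tz(TOP,[z2(*p) for p in [(590,342),(772,386),(672,361)]],20)
def sz(u,v): return (150+u/2.8,140+v/2.8)
print('scene sold'); tz(SC,[sz(*p) for p in [(145,129),(298,216),(183,292),(28,191)]],11)
print('scene sett'); tz(SC,[sz(*p) for p in [(300,240),(490,355),(370,456),(178,318)]],11)
E
```

```text
[ 411.2 -137.3 1044.3]
[  66.1 -614.7  563.3]
lamp [ 655.8 -298.6  125.4]
lamp [ 622.3 -347.8  249.9]
lamp [ 597.3 -387.9  342.1]
lamp [ 577.8 -429.6  414.4]
lamp [ 560.5 -459.   478.3]
sold
[536.  110.3  11. ]
[544.6 -72.7  11. ]
[424.7 -77.6  11. ]
[416.5 103.5  11. ]
sett
[527.6 -93.8  11. ]
[ 533.6 -274.8   11. ]
[ 414.7 -278.3   11. ]
[408.9 -96.7  11. ]
holes
[460.2  64.8  11. ]
[464.5 -32.3  11. ]
[ 449.7 -236.4   11. ]
[ 446.1 -134.2   11. ]
clamp
[ 497.6 -294.1   20. ]
[ 464.6 -442.4   20. ]
[ 483.4 -361.    20. ]
scene sold
[533.8 105.4  11. ]
[544.4 -73.9  11. ]
[427.1 -82.1  11. ]
[415.2  97.6  11. ]
scene sett
[525.6 -96.6  11. ]
[ 532.8 -274.7   11. ]
[ 414.3 -279.9   11. ]
[ 407.9 -101.1   11. ]
```

```bash
cat >> h.py <<'E'
def plan(pos,yang=None):
    """target TCP world mm, world angle of tool y axis (mod pi)"""
    from plant import ctrl
    o=ctrl.get_obs(); R=Ro.from_quat(o['orientation']); p=np.array(o['eef_pos'])
    M=R.as_matrix(); cur=np.arctan2(M[1,1],M[0,1])
    if yang is None: yang=cur
    d=(yang-cur+np.pi/2)%np.pi-np.pi/2; a=cur+d
    y=np.array([np.cos(a),np.sin(a),0]); z=np.array([0,0,-1.]); x=np.cross(y,z)
    T=Ro.from_matrix(np.c_[x,y,z])
    print('t %.2f'%o['time_s'],'pos',np.round(p,1),'yang %.3f'%cur,'w %.1f'%o['grip_width'],'q6 %.2f'%o['joint_pos'][6],'F',np.round(o['contact_force'],1))
    print(' lin(m)',np.round(M.T@(np.array(pos)-p)/1000,4),'dr',np.round((R.inv()*T).as_rotvec(),3))
E
python3 - <<'E'
from h import *
from plant import ctrl
np.set_printoptions(precision=1,suppress=True)
s=ctrl.snapshot('wrist'); c=cam(s); o=ctrl.get_obs(); R=Ro.from_quat(o['orientation']).as_matrix()
print('cam in tool',R.T@(-c[1].T@c[2]-o['eef_pos'])); print('cam axes in tool',(c[1]@R))
plan([440,-330,240],-.22)
def z2(u,v): return (140+u/2.85,120+v/2.85)
print(onz(TOP,z2(572,128),10),onz(TOP,z2(400,40),30),onz(TOP,z2(400,15),40))
E
```

```text
cam in tool [  78.8    0.2 -139.4]
cam axes in tool [[-0.   1.   0. ]
 [-1.  -0.  -0.3]
 [-0.3 -0.   1. ]]
t 1.70 pos [ 259.  -623.4  244.7] yang -1.177 w 87.9 q6 -0.08 F [-0.5 -0.5 -0. ]
 lin(m) [ 0.3 -0.2  0. ] dr [ 0.  0. -1.]
[ 679.  -280.5   10. ] [ 746.  -134.1   30. ] [ 764.1 -133.7   40. ]
```

```bash
sed -i "1a np.set_printoptions(precision=4,suppress=True)" h.py; python3 -c "
from h import *
plan([470,-300,260],-.22)"
```

```text
t 1.70 pos [ 259.  -623.4  244.7] yang -1.177 w 87.9 q6 -0.08 F [-0.5 -0.5 -0. ]
 lin(m) [ 0.3189 -0.2176 -0.0153] dr [ 0.     0.    -0.957]
```

send_rows([
  {"dr": [0,0,-0.12],"linear": [0.04,-0.027,-0.002],"hand": 1},
  {"dr": [0,0,-0.24],"linear": [0.08,-0.054,-0.004],"hand": 1},
  {"dr": [0,0,-0.36],"linear": [0.12,-0.081,-0.006],"hand": 1},
  {"dr": [0,0,-0.48],"linear": [0.16,-0.108,-0.008],"hand": 1},
  {"dr": [0,0,-0.6],"linear": [0.19,-0.135,-0.01],"hand": 1},
  {"dr": [0,0,-0.72],"linear": [0.22,-0.16,-0.012],"hand": 1},
  {"dr": [0,0,-0.84],"linear": [0.25,-0.18,-0.014],"hand": 1},
  {"dr": [0,0,-0.957],"linear": [0.28,-0.2,-0.015],"hand": 1},
])

```text
time_s: 2.37
eef_pos: [435.2, -339.0, 259.8]
orientation: [0.779, 0.627, -0.0, 0.0]
contact_force: [-0.0, -0.1, 0.6]
grip_width: 88.0
```

```bash
cat > v.py <<'E'
import sys; from h import *; from plant import ctrl
n=sys.argv[1]; s=ctrl.snapshot('wrist'); cv2.imwrite(f'pics/{n}.png',s['image'][:,:,::-1])
import pickle; pickle.dump(cam(s),open(f'pics/{n}.pkl','wb'))
for t in sys.argv[2:]: print(t,[(np.round(d['at'],1),round(d['p'],2)) for d in ctrl.boxes_of('wrist',t)])
E
python3 v.py w1 ring_clamp setting_tray loupe beeswax; python3 -c "
from h import *
plan([470,-300,260],-.22)"
```

```text
ring_clamp [(array([ 484.4, -358.4,   21.6]), 0.6), (array([ 467.1, -196.6,    9.4]), 0.22)]
setting_tray [(array([ 486.2, -357.4,   22.4]), 0.5)]
loupe []
beeswax []
t 2.62 pos [ 434.3 -341.3  259.3] yang -0.221 w 87.7 q6 0.25 F [-0.6  0.1  1. ]
 lin(m) [ 0.0481  0.0257 -0.0007] dr [-0.     0.001 -0.001]
```

View pics/w1.png

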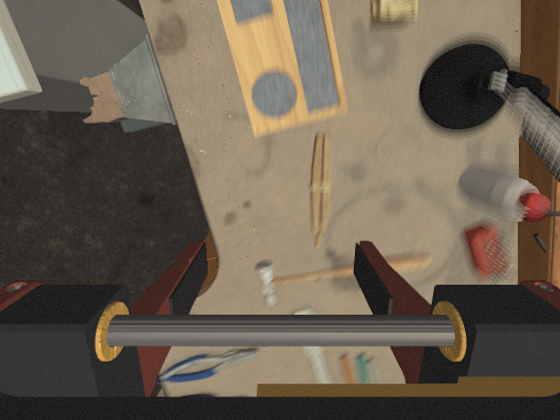

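```bash
python3 - <<'E'
from h import *; import pickle
c=pickle.load(open('pics/w1.pkl','rb'))
for p in [(322,134),(319,246),(321,187)]: print(onz(c,p,15))
for p in [(275,94)]: print(onz(c,p,9))
plan([483,-365,120],-.22)
E
```

```text
[ 498.6301 -290.5835   15.    ]
[ 468.0715 -439.29     15.    ]
[ 485.551  -356.9698   15.    ]
[ 451.4986 -231.9393    9.    ]
t 2.62 pos [ 434.3 -341.3  259.3] yang -0.221 w 87.7 q6 0.25 F [-0.6  0.1  1. ]
 lin(m) [-0.0124  0.0527  0.1393] dr [-0.     0.001 -0.001]
```

send_rows([
  {"dr": [0,0,0],"linear": [-0.002,0.01,0.03],"hand": 0.8},
  {"dr": [0,0,0],"linear": [-0.005,0.02,0.06],"hand": 0.8},
  {"dr": [0,0,0],"linear": [-0.008,0.03,0.09],"hand": 0.8},
  {"dr": [0,0,0],"linear": [-0.01,0.04,0.12],"hand": 0.8},
  {"dr": [0,0,0],"linear": [-0.012,0.05,0.14],"hand": 0.8},
  {"dr": [0,0,0],"linear": [-0.0124,0.0527,0.15],"hand": 0.8},
  {"dr": [0,0,0],"linear": [-0.0124,0.0527,0.15],"hand": 0.8},
  {"dr": [0,0,0],"linear": [-0.0124,0.0527,0.15],"hand": 0.8},
])

```text
time_s: 3.28
eef_pos: [482.5, -365.3, 109.3]
orientation: [0.781, 0.624, -0.0, -0.0]
contact_force: [0.6, 0.7, -0.1]
grip_width: 70.3
```

```bash
python3 v.py w2 ring_clamp;  python3 -c "
from h import *
plan([483,-365,30],-.21)"
```

```text
ring_clamp [(array([ 487.8, -354.9,   20.7]), 0.86)]
t 3.38 pos [ 483.4 -365.3  110.8] yang -0.221 w 70.3 q6 0.17 F [-0.3  0.9  0.5]
 lin(m) [ 0.0003 -0.0006  0.0808] dr [ 0.002  0.001 -0.011]
```

View pics/w2.png

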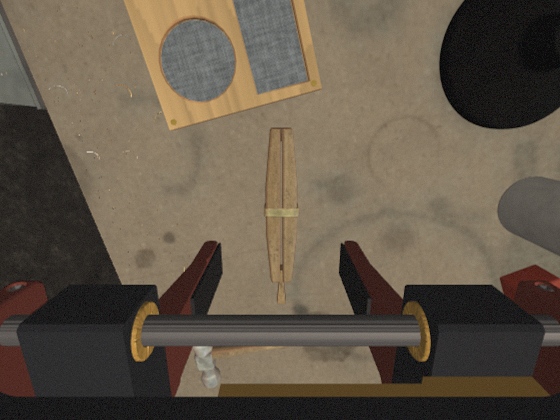

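```bash
python3 - <<'E'
from h import *; import pickle
c=pickle.load(open('pics/w2.pkl','rb'))
for p in [(281,128),(281,303),(265,212),(298,212),(281.5,212)]: print(onz(c,p,17))
for p in [(170,129),(321,88),(198,59)]: print(onz(c,p,11))
E
```

```text
[ 498.5896 -294.7471   17.    ]
[ 465.2346 -442.3148   17.    ]
[ 471.3631 -356.1916   17.    ]
[ 497.5322 -362.1073   17.    ]
[ 484.4493 -359.1498   17.    ]
[ 415.0258 -276.7325   11.    ]
[ 533.7654 -273.5523   11.    ]
[ 450.6691 -234.6848   11.    ]
```

send_rows([
  {"dr": [0,0,0],"linear": [-0.001,0,0.03],"hand": 0.8},
  {"dr": [0,0,0],"linear": [-0.0015,-0.0005,0.06],"hand": 0.7},
  {"dr": [0,0,0],"linear": [-0.0015,-0.0005,0.075],"hand": 0.6},
  {"dr": [0,0,0],"linear": [-0.0015,-0.0005,0.08],"hand": 0.5},
  {"dr": [0,0,0],"linear": [-0.0015,-0.0005,0.08],"hand": 0.3},
  {"dr": [0,0,0],"linear": [-0.0015,-0.0005,0.08],"hand": 0.2},
  {"dr": [0,0,0],"linear": [-0.0015,-0.0005,0.08],"hand": 0.1},
  {"dr": [0,0,0],"linear": [-0.0015,-0.0005,0.08],"hand": 0.1},
], squeeze=20)

```text
time_s: 4.05
eef_pos: [483.5, -366.3, 31.0]
orientation: [0.781, 0.625, 0.0, 0.001]
contact_force: [-1.2, 0.2, 1.4]
grip_width: 27.2
```

```bash
python3 -c "
from h import *
plan([483,-365,30],-.21)"
```

```text
t 4.05 pos [ 483.5 -366.3   31. ] yang -0.220 w 27.2 q6 0.14 F [-1.2  0.2  1.4]
 lin(m) [ 0.0012 -0.0008  0.001 ] dr [ 0.003  0.001 -0.01 ]
```

send_rows([
  {"dr": [0,0,0],"linear": [0,0,-0.02],"hand": 0.1},
  {"dr": [0,0,0],"linear": [0,0,-0.04],"hand": 0.1},
  {"dr": [0,0,-0.04],"linear": [0.03,0,-0.05],"hand": 0.1},
  {"dr": [0,0,-0.1],"linear": [0.06,-0.005,-0.05],"hand": 0.1},
  {"dr": [0,0,-0.15],"linear": [0.09,-0.01,-0.05],"hand": 0.1},
  {"dr": [0,0,-0.2],"linear": [0.12,-0.013,-0.05],"hand": 0.1},
  {"dr": [0,0,-0.25],"linear": [0.15,-0.017,-0.05],"hand": 0.1},
  {"dr": [0,0,-0.25],"linear": [0.17,-0.02,-0.05],"hand": 0.1},
])

```text
time_s: 4.72
eef_pos: [500.8, -192.3, 80.3]
orientation: [0.695, 0.719, 0.001, 0.0]
contact_force: [-0.2, -0.3, -0.7]
grip_width: 25.3
```

```bash
python3 -c "
from h import *
plan([504,-182,58],.03)"
```

```text
t 4.72 pos [ 500.8 -192.3   80.3] yang 0.035 w 25.3 q6 0.06 F [-0.2 -0.3 -0.7]
 lin(m) [0.0102 0.0035 0.0223] dr [ 0.002 -0.     0.005]
```

send_rows([
  {"dr": [0,0,0],"linear": [0.005,0.0015,0.01],"hand": 0.1},
  {"dr": [0,0,0.005],"linear": [0.008,0.0025,0.018],"hand": 0.1},
  {"dr": [0,0,0.005],"linear": [0.008,0.0025,0.022],"hand": 0.1},
  {"dr": [0,0,0.005],"linear": [0.008,0.0025,0.022],"hand": 0.1},
  {"dr": [0,0,0.005],"linear": [0.008,0.0025,0.022],"hand": 0.1},
  {"dr": [0,0,0.005],"linear": [0.008,0.0025,0.022],"hand": 0.1},
  {"dr": [0,0,0.005],"linear": [0.008,0.0025,0.022],"hand": 0.1},
  {"dr": [0,0,0.005],"linear": [0.008,0.0025,0.022],"hand": 0.1},
])

```text
time_s: 5.38
eef_pos: [502.5, -188.0, 57.5]
orientation: [0.699, 0.716, 0.0, 0.0]
contact_force: [-0.2, -0.9, -1.0]
grip_width: 25.4
```

```bash
python3 v.py w3 ;  python3 -c "
from h import *
plan([504,-182,37],.03)"
```

```text
t 5.43 pos [ 502.5 -187.9   57.5] yang 0.024 w 25.4 q6 0.03 F [-0.5 -0.4 -1. ]
 lin(m) [0.0058 0.0016 0.0205] dr [ 0.     0.    -0.006]
```

View pics/w3.png

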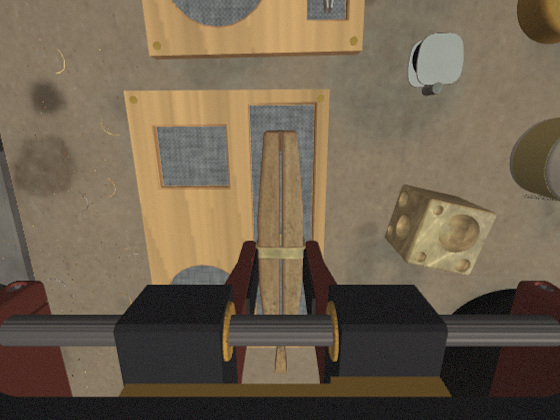

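```bash
python3 - <<'E'
from h import *; import pickle
c=pickle.load(open('pics/w3.pkl','rb'))
print('tray',[onz(c,p,11)[:2] for p in [(126,93),(329,90)]],'slot',[onz(c,p,11)[:2] for p in [(249,105),(316,103)]], 'loupe nest',[onz(c,p,11)[:2] for p in [(154,126),(227,124),(229,187),(161,189)]])
for z in (20,46): print('clamp',z,[onz(c,p,z)[:2] for p in [(265,131),(297,131),(281,131),(281,373),(281,253)]])
print('sold',[onz(c,p,11)[:2] for p in [(148,56),(362,52)]])
E
```

```text
tray [array([410.1014, -96.7307]), array([528.1507, -92.4042])] slot [array([ 481.6704, -101.6989]), array([521.0177, -99.6875])] loupe nest [array([ 424.5792, -114.9219]), array([ 468.4197, -112.7604]), array([ 468.5962, -151.3104]), array([ 425.2162, -153.6195])]
clamp 20 [array([ 491.6532, -115.9567]), array([ 510.    , -115.5349]), array([ 500.8271, -115.7458]), array([ 504.9348, -289.2966]), array([ 502.636 , -192.1728])]
clamp 46 [array([ 492.946 , -114.9754]), array([ 508.5958, -114.6156]), array([ 500.7713, -114.7955]), array([ 504.2752, -262.8337]), array([ 502.3143, -179.9875])]
sold [array([424.9555, -76.8928]), array([545.2687, -72.1257])]
```

send_rows([
  {"dr": [0,0,-0.008],"linear": [0.006,0.0016,0],"hand": 0.1},
  {"dr": [0,0,-0.008],"linear": [0.006,0.0016,0],"hand": 0.1},
  {"dr": [0,0,-0.008],"linear": [0.006,0.0016,0.007],"hand": 0.1},
  {"dr": [0,0,-0.008],"linear": [0.006,0.0016,0.013],"hand": 0.1},
  {"dr": [0,0,-0.008],"linear": [0.006,0.0016,0.017],"hand": 0.1},
  {"dr": [0,0,-0.008],"linear": [0.006,0.0016,0.0195],"hand": 0.1},
  {"dr": [0,0,-0.008],"linear": [0.006,0.0016,0.0205],"hand": 0.1},
  {"dr": [0,0,-0.008],"linear": [0.006,0.0016,0.0205],"hand": 0.1},
])

```text
time_s: 6.1
eef_pos: [503.4, -181.2, 37.0]
orientation: [0.695, 0.719, -0.001, -0.0]
contact_force: [-2.4, 0.8, 7.7]
grip_width: 25.5
```

```bash
python3 v.py w4 ;  python3 -c "
from h import *
plan([504,-182,37],.03)"
```

```text
t 6.15 pos [ 503.4 -181.2   37. ] yang 0.033 w 25.3 q6 0.00 F [-3.1  0.5  8.7]
 lin(m) [-0.0008  0.0005  0.    ] dr [-0.001  0.     0.003]
```

View pics/w4.png

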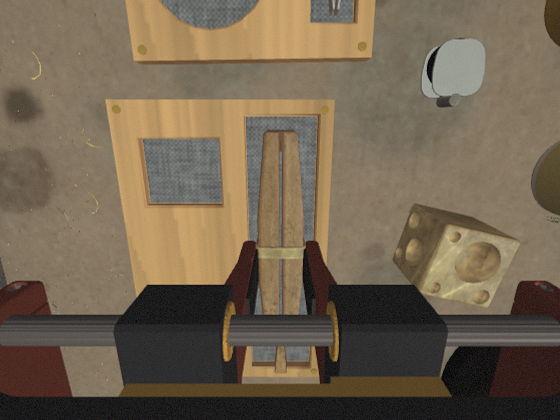

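```bash
python3 - <<'E'
from h import *; import pickle
c=pickle.load(open('pics/w4.pkl','rb'))
print('slot',[onz(c,p,11)[:2] for p in [(246,116),(318,115),(253,362),(310,362)]])
for z in (8,14,20,25): print('clamp',z,[onz(c,p,z)[:2] for p in [(281,131),(281,372),(281,253)]])
E
python3 -c "
import cv2
a=cv2.imread('pics/w4.png')[100:400,220:340]; cv2.imwrite('pics/w4z.png',cv2.resize(a,None,fx=2,fy=2))"
```

```text
slot [array([ 482.2566, -101.469 ]), array([520.2881, -99.7467]), array([ 486.8855, -262.0734]), array([ 525.8395, -260.7162])]
clamp 8 [array([ 501.0209, -108.6636]), array([ 506.4052, -272.9801]), array([ 503.4049, -181.418 ])]
clamp 14 [array([ 501.0168, -108.445 ]), array([ 506.2093, -266.9078]), array([ 503.3159, -178.6076])]
clamp 20 [array([ 501.0127, -108.2263]), array([ 506.0133, -260.8355]), array([ 503.2268, -175.7971])]
clamp 25 [array([ 501.0092, -108.0442]), array([ 505.85  , -255.7753]), array([ 503.1526, -173.4551])]
```

View pics/w4z.png

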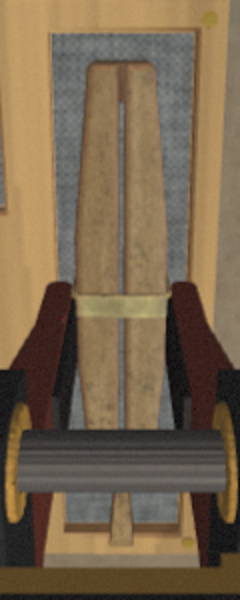

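send_rows([
  {"dr": [0,0,0],"linear": [0,0,-0.0005],"hand": 0.2},
  {"dr": [0,0,0],"linear": [0,0,-0.0005],"hand": 0.4},
  {"dr": [0,0,0],"linear": [0,0,-0.0005],"hand": 0.5},
  {"dr": [0,0,0],"linear": [0,0,-0.0005],"hand": 0.5},
  {"dr": [0,0,0],"linear": [0,0,-0.015],"hand": 0.55},
  {"dr": [0,0,0],"linear": [0,0,-0.05],"hand": 0.8},
  {"dr": [0,0,0],"linear": [0,0,-0.09],"hand": 0.8},
  {"dr": [0,0,0],"linear": [0,0,-0.12],"hand": 0.8},
])

```text
time_s: 6.82
eef_pos: [504.3, -181.2, 159.0]
orientation: [0.695, 0.719, 0.0, 0.0]
contact_force: [1.1, 0.2, 0.4]
grip_width: 64.8
```

```bash
python3 -c "
from h import *
plan([600,-80,170],.0)"
```

```text
t 6.82 pos [ 504.3 -181.2  159. ] yang 0.033 w 64.8 q6 0.09 F [1.1 0.2 0.4]
 lin(m) [ 0.098   0.0991 -0.0109] dr [ 0.001 -0.     0.033]
```

send_rows([
  {"dr": [0,0,0],"linear": [0.02,0.02,-0.01],"hand": 0.8},
  {"dr": [0,0,0],"linear": [0.04,0.05,-0.02],"hand": 0.8},
  {"dr": [0,0,0],"linear": [0.06,0.075,-0.03],"hand": 0.8},
  {"dr": [0,0,0],"linear": [0.075,0.1,-0.04],"hand": 0.8},
  {"dr": [0,0,0],"linear": [0.075,0.105,-0.04],"hand": 0.8},
  {"dr": [0,0,0],"linear": [0.075,0.105,-0.04],"hand": 0.8},
  {"dr": [0,0,0],"linear": [0.075,0.105,-0.04],"hand": 0.8},
  {"dr": [0,0,0],"linear": [0.075,0.105,-0.04],"hand": 0.8},
])

```text
time_s: 7.48
eef_pos: [604.8, -104.3, 195.8]
orientation: [0.696, 0.718, -0.001, -0.001]
contact_force: [-0.1, -0.0, 0.2]
grip_width: 70.5
```

```bash
python3 v.py w5 beeswax loupe solder_spool flux_jar soldering_tray tin_grey;  python3 -c "
from h import *
plan([600,-80,170],.0)"
```

```text
beeswax [(array([653.5, -38.9,  17.7]), 0.8)]
loupe [(array([587.6, -73.8,  14.3]), 0.69)]
solder_spool [(array([605.9,   6.9,  17.8]), 0.71), (array([599.5,  81.8,  -0.3]), 0.45), (array([ 665.8, -122.7,   50.7]), 0.38)]
flux_jar [(array([ 669.9, -123. ,   52.8]), 0.73)]
soldering_tray [(array([479. ,   9.7,  11.4]), 0.95)]
tin_grey [(array([677.8,  41.8,  23.8]), 0.96)]
t 7.83 pos [ 606.  -103.3  196.8] yang 0.032 w 70.2 q6 -0.07 F [0.5 0.6 0.3]
 lin(m) [ 0.0234 -0.0053  0.0267] dr [-0.     0.     0.032]
```

View pics/w5.png

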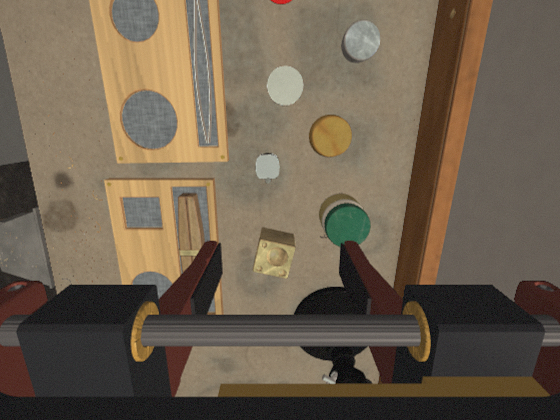

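```bash
python3 - <<'E'
from h import *; import pickle
c=pickle.load(open('pics/w5.pkl','rb'))
for n,p,z in [('wax',(331,136),20),('loupe',(267,166),14),('spool',(285,86),20),('jar',(347.5,225),52),('jarnest',(150,121),11),('spnest',(135,16),11),('tin',(362,40),21)]: print(n,onz(c,p,z))
print('sold -y corners',[onz(c,p,11)[:2] for p in [(117,163),(227,161)]])
print('sett +y corners',[onz(c,p,11)[:2] for p in [(105,180),(214,178)]])
a=cv2.imread('pics/w5.png')[60:260,220:420]; cv2.imwrite('pics/w5z.png',cv2.resize(a,None,fx=3,fy=3,interpolation=cv2.INTER_CUBIC))
E
```

```text
wax [653.8819 -40.6093  20.    ]
loupe [588.5074 -74.3555  14.    ]
spool [605.0449   5.619   20.    ]
jar [ 672.1425 -125.4737   52.    ]
jarnest [465.5501 -31.5957  11.    ]
spnest [460.4332  64.0413  11.    ]
tin [675.8263  47.7392  21.    ]
sold -y corners [array([425.4898, -76.5745]), array([545.006 , -70.7307])]
sett +y corners [array([409.8267, -95.7997]), array([530.3029, -89.8263])]
```

View pics/w5z.png

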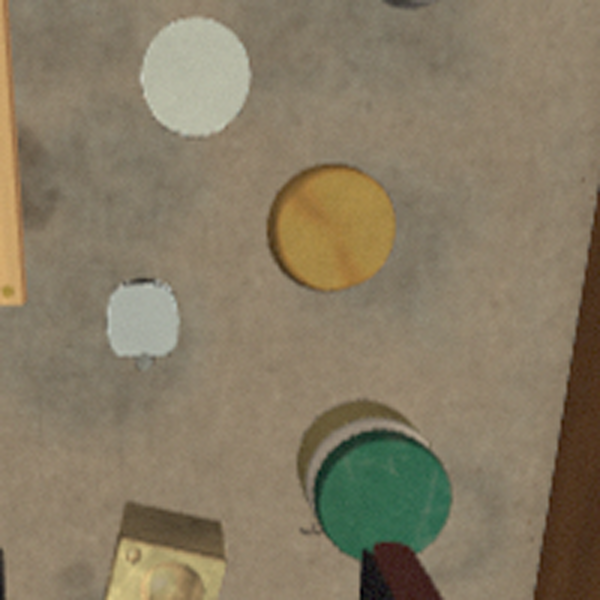

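```bash
python3 -c "
from h import *
plan([588.5,-76,65],.033)"
```

```text
t 7.83 pos [ 606.  -103.3  196.8] yang 0.032 w 70.2 q6 -0.07 F [0.5 0.6 0.3]
 lin(m) [ 0.0278 -0.0166  0.1317] dr [-0.     0.    -0.001]
```

send_rows([
  {"dr": [0,0,0],"linear": [0.008,-0.005,0.03],"hand": 0.7},
  {"dr": [0,0,0],"linear": [0.015,-0.01,0.06],"hand": 0.6},
  {"dr": [0,0,0],"linear": [0.02,-0.014,0.09],"hand": 0.6},
  {"dr": [0,0,0],"linear": [0.026,-0.016,0.115],"hand": 0.6},
  {"dr": [0,0,0],"linear": [0.028,-0.0166,0.132],"hand": 0.6},
  {"dr": [0,0,0],"linear": [0.028,-0.0166,0.132],"hand": 0.6},
  {"dr": [0,0,0],"linear": [0.028,-0.0166,0.132],"hand": 0.6},
  {"dr": [0,0,0],"linear": [0.028,-0.0166,0.132],"hand": 0.6},
])

```text
time_s: 8.5
eef_pos: [589.8, -75.8, 65.9]
orientation: [0.696, 0.719, 0.001, 0.001]
contact_force: [0.2, 0.7, -0.1]
grip_width: 52.9
```

```bash
python3 v.py w6 loupe;  python3 -c "
from h import *
plan([588.5,-76,29],.033)"
```

```text
loupe [(array([589. , -73.3,  11.9]), 0.83), (array([672.8,  44.8,  19.4]), 0.62)]
t 8.60 pos [590.1 -75.9  66.4] yang 0.032 w 52.4 q6 -0.19 F [-0.4 -0.1  0.1]
 lin(m) [-0.     -0.0017  0.0374] dr [ 0.003  0.001 -0.001]
```

View pics/w6.png

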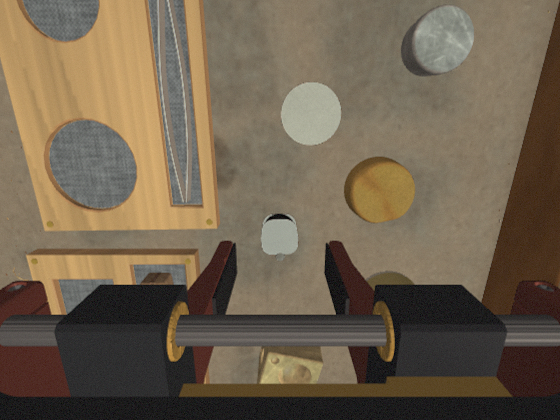

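```bash
python3 - <<'E'
from h import *; import pickle
c=pickle.load(open('pics/w6.pkl','rb'))
a=cv2.imread('pics/w6.png')[190:280,230:330]; cv2.imwrite('pics/w6z.png',cv2.resize(a,None,fx=6,fy=6,interpolation=cv2.INTER_CUBIC))
for z in (0,7,14): print(z,[onz(c,p,z)[:2] for p in [(262,235),(298,235),(280,213),(280,222),(280,255),(280,260)]])
for n,p,z in [('wax',(380,188),20),('spool',(311,114),20)]: print(n,onz(c,p,z))
E
```

```text
0 [array([576.0822, -79.2092]), array([602.6192, -78.3741]), array([588.8177, -61.7889]), array([589.0328, -68.6523]), array([589.8563, -94.9343]), array([589.9861, -99.0771])]
7 [array([576.4509, -76.4091]), array([602.0833, -75.6025]), array([588.7523, -59.5826]), array([588.96  , -66.2121]), array([589.7555, -91.5982]), array([589.8809, -95.5997])]
14 [array([576.8196, -73.609 ]), array([601.5475, -72.8309]), array([588.6868, -57.3763]), array([588.8872, -63.7718]), array([589.6547, -88.2621]), array([589.7756, -92.1224])]
wax [651.5662 -36.8542  20.    ]
spool [605.0396   6.4735  20.    ]
```

View pics/w6z.png

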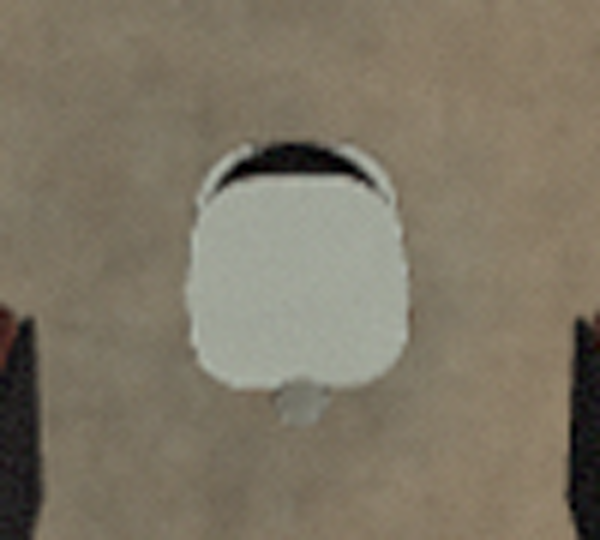

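send_rows([
  {"dr": [0,0,0],"linear": [0,-0.0005,0.02],"hand": 0.6},
  {"dr": [0,0,0],"linear": [0,-0.0005,0.033],"hand": 0.6},
  {"dr": [0,0,0],"linear": [0,-0.0005,0.037],"hand": 0.6},
  {"dr": [0,0,0],"linear": [0,-0.0005,0.037],"hand": 0.45},
  {"dr": [0,0,0],"linear": [0,-0.0005,0.037],"hand": 0.3},
  {"dr": [0,0,0],"linear": [0,-0.0005,0.037],"hand": 0.2},
  {"dr": [0,0,0],"linear": [0,-0.0005,0.037],"hand": 0.1},
  {"dr": [0,0,0],"linear": [0,-0.0005,0.037],"hand": 0.1},
], squeeze=15)

```text
time_s: 9.27
eef_pos: [588.8, -75.5, 28.4]
orientation: [0.695, 0.719, 0.0, 0.0]
contact_force: [0.3, 0.4, 1.7]
grip_width: 24.2
```

```bash
python3 -c "
from h import *
plan([446.5,-134,65],.033)"
```

```text
t 9.27 pos [588.8 -75.5  28.4] yang 0.033 w 24.2 q6 -0.22 F [0.3 0.4 1.7]
 lin(m) [-0.0538 -0.1442 -0.0368] dr [ 0.001  0.    -0.   ]
```

send_rows([
  {"dr": [0,0,0],"linear": [0,0,-0.02],"hand": 0.1},
  {"dr": [0,0,0],"linear": [0,-0.005,-0.045],"hand": 0.1},
  {"dr": [0,0,0],"linear": [-0.01,-0.035,-0.05],"hand": 0.1},
  {"dr": [0,0,0],"linear": [-0.025,-0.07,-0.05],"hand": 0.1},
  {"dr": [0,0,0],"linear": [-0.035,-0.1,-0.05],"hand": 0.1},
  {"dr": [0,0,0],"linear": [-0.047,-0.13,-0.05],"hand": 0.1},
  {"dr": [0,0,0],"linear": [-0.0535,-0.144,-0.045],"hand": 0.1},
  {"dr": [0,0,0],"linear": [-0.0535,-0.144,-0.035],"hand": 0.1},
])

```text
time_s: 9.93
eef_pos: [443.0, -136.0, 63.3]
orientation: [0.697, 0.717, -0.001, 0.0]
contact_force: [0.4, 0.3, -0.0]
grip_width: 24.2
```

send_rows([
  {"dr": [0,0,0],"linear": [0,0,0.008],"hand": 0.1},
  {"dr": [0,0,0],"linear": [0,0,0.008],"hand": 0.1},
  {"dr": [0,0,0],"linear": [0,0,0.008],"hand": 0.1},
  {"dr": [0,0,0],"linear": [0,0,0.008],"hand": 0.1},
  {"dr": [0,0,0],"linear": [0,0,0.008],"hand": 0.1},
  {"dr": [0,0,0],"linear": [0,0,0.008],"hand": 0.1},
  {"dr": [0,0,0],"linear": [0,0,0.008],"hand": 0.1},
  {"dr": [0,0,0],"linear": [0,0,0.008],"hand": 0.1},
])

```text
time_s: 10.6
eef_pos: [446.4, -133.6, 54.9]
orientation: [0.695, 0.719, 0.0, 0.0]
contact_force: [-0.2, -0.6, -0.3]
grip_width: 24.1
```

```bash
python3 v.py w7;  python3 -c "
from h import *
plan([446.5,-133.7,34.2],.033)"
```

```text
t 10.65 pos [ 446.3 -133.7   54.9] yang 0.033 w 23.7 q6 -0.08 F [-0.1  0.1  0. ]
 lin(m) [-0.      0.0002  0.0207] dr [0. 0. 0.]
```

View pics/w7.png

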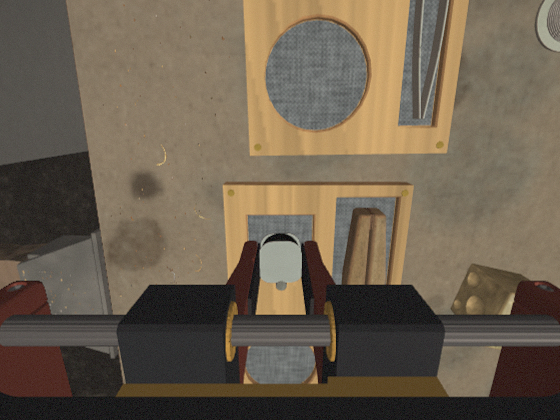

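```bash
python3 - <<'E'
from h import *; import pickle
c=pickle.load(open('pics/w7.pkl','rb'))
print([onz(c,p,11)[:2] for p in [(248,214),(313,214),(225,185),(412,184)]])
print([onz(c,p,33)[:2] for p in [(281,233)]],[onz(c,p,40)[:2] for p in [(260,258),(301,258),(281,243),(281,281)]])
print(onz(c,(281,286),38))
print('jar nest',onz(c,(317,74),11))
E
```

```text
[array([ 424.5321, -114.01  ]), array([ 466.3884, -112.6479]), array([410.1178, -95.4156]), array([526.9669, -90.9899])]
[array([ 445.9067, -117.8301])] [array([ 434.3929, -130.6659]), array([ 457.6528, -129.9043]), array([ 446.005 , -121.0756]), array([ 446.7906, -144.9643])]
[ 446.941  -149.4647   38.    ]
jar nest [463.3639 -29.796   11.    ]
```

send_rows([
  {"dr": [0,0,0],"linear": [0.0008,0,0.006],"hand": 0.1},
  {"dr": [0,0,0],"linear": [0.0008,0,0.011],"hand": 0.1},
  {"dr": [0,0,0],"linear": [0.0008,0,0.015],"hand": 0.1},
  {"dr": [0,0,0],"linear": [0.0008,0,0.018],"hand": 0.1},
  {"dr": [0,0,0],"linear": [0.0008,0,0.02],"hand": 0.1},
  {"dr": [0,0,0],"linear": [0.0008,0,0.0207],"hand": 0.1},
  {"dr": [0,0,0],"linear": [0.0008,0,0.0207],"hand": 0.1},
  {"dr": [0,0,0],"linear": [0.0008,0,0.0207],"hand": 0.1},
])

```text
time_s: 11.32
eef_pos: [446.2, -132.9, 34.0]
orientation: [0.695, 0.719, 0.0, 0.0]
contact_force: [-0.0, 0.2, -0.5]
grip_width: 24.1
```

```bash
python3 v.py w8;  python3 -c "
from h import *
plan([446.5,-133.7,34.2],.033)"
```

```text
t 11.37 pos [ 446.3 -132.9   34.1] yang 0.033 w 24.1 q6 -0.11 F [ 0.4  0.2 -0. ]
 lin(m) [-0.0008  0.0002 -0.0001] dr [ 0.  0. -0.]
```

View pics/w8.png

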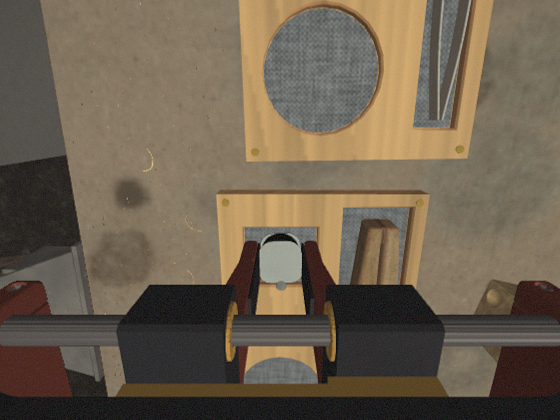

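send_rows([
  {"dr": [0,0,0],"linear": [0,0,0.0007],"hand": 0.1},
  {"dr": [0,0,0],"linear": [0,0,0.0007],"hand": 0.1},
  {"dr": [0,0,0],"linear": [0,0,0.0005],"hand": 0.35},
  {"dr": [0,0,0],"linear": [0,0,0.0],"hand": 0.45},
  {"dr": [0,0,0],"linear": [0,0,0],"hand": 0.5},
  {"dr": [0,0,0],"linear": [0,0,0],"hand": 0.5},
  {"dr": [0,0,0],"linear": [0,0,-0.02],"hand": 0.5},
  {"dr": [0,0,0],"linear": [0,0,-0.05],"hand": 0.6},
])

```text
time_s: 12.03
eef_pos: [444.2, -132.3, 82.6]
orientation: [0.695, 0.719, -0.001, -0.002]
contact_force: [-0.1, -0.5, -0.1]
grip_width: 47.7
```

```bash
python3 v.py w9;  python3 -c "
from h import *
plan([652.5,-39,85],.033)"
```

```text
t 12.08 pos [ 447.9 -133.    88.4] yang 0.033 w 51.1 q6 -0.05 F [1.1 0.1 3.7]
 lin(m) [0.0871 0.2076 0.004 ] dr [0.003 0.001 0.   ]
```

View pics/w9.png

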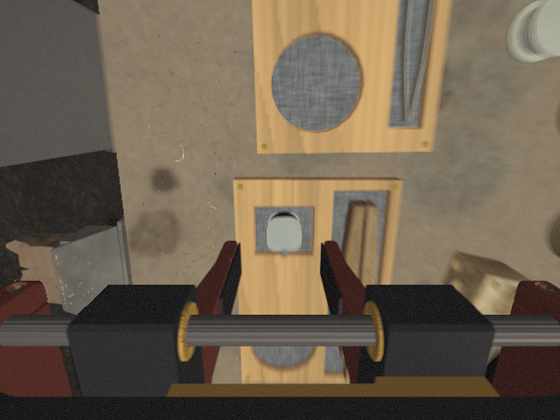

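send_rows([
  {"dr": [0,0,-0.12],"linear": [0.005,0.01,-0.01],"hand": 0.75},
  {"dr": [0,0,-0.24],"linear": [0.018,0.045,-0.012],"hand": 0.75},
  {"dr": [0,0,-0.36],"linear": [0.032,0.08,-0.012],"hand": 0.75},
  {"dr": [0,0,-0.48],"linear": [0.047,0.115,-0.01],"hand": 0.75},
  {"dr": [0,0,-0.6],"linear": [0.06,0.15,-0.008],"hand": 0.75},
  {"dr": [0,0,-0.72],"linear": [0.075,0.18,-0.005],"hand": 0.75},
  {"dr": [0,0,-0.84],"linear": [0.087,0.207,-0.002],"hand": 0.75},
  {"dr": [0,0,-0.96],"linear": [0.087,0.207,0],"hand": 0.75},
])

```text
time_s: 12.75
eef_pos: [654.9, -34.5, 84.2]
orientation: [0.281, 0.96, 0.003, 0.002]
contact_force: [-0.5, 0.3, 0.4]
grip_width: 65.8
```

send_rows([
  {"dr": [0,0,-0.12],"linear": [0,0,0],"hand": 0.75},
  {"dr": [0,0,-0.21],"linear": [0,0,0],"hand": 0.75},
  {"dr": [0,0,-0.21],"linear": [0,0,0],"hand": 0.75},
  {"dr": [0,0,-0.21],"linear": [0,0,0],"hand": 0.75},
  {"dr": [0,0,-0.21],"linear": [0,0,0],"hand": 0.75},
  {"dr": [0,0,-0.21],"linear": [0,0,0],"hand": 0.75},
  {"dr": [0,0,-0.21],"linear": [0,0,0],"hand": 0.75},
  {"dr": [0,0,-0.21],"linear": [0,0,0],"hand": 0.75},
])

```text
time_s: 13.42
eef_pos: [650.2, -39.1, 84.2]
orientation: [0.183, 0.983, -0.0, 0.0]
contact_force: [0.0, -0.2, -0.3]
grip_width: 65.7
```

```bash
python3 v.py w10 beeswax;  python3 -c "
from h import *
plan([652.3,-38.8,30],1.2)"
```

```text
beeswax [(array([671.8,  43.4,  20.1]), 0.54), (array([ 650.5, -120.3,   27.8]), 0.44)]
t 13.52 pos [650.2 -39.1  84.2] yang 1.203 w 66.3 q6 0.77 F [ 0.6 -0.1  0.2]
 lin(m) [-0.0019  0.001   0.0542] dr [-0.     0.     0.003]
```

View pics/w10.png

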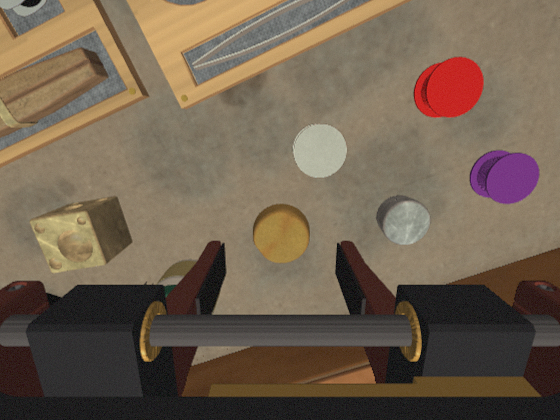

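```bash
python3 - <<'E'
from h import *; import pickle
c=pickle.load(open('pics/w10.pkl','rb'))
print('wax',onz(c,(281,232),20),[onz(c,p,20)[:2] for p in [(253,232),(309,232)]],'spool',onz(c,(320,150),20))
plan([652,-39.5,30],1.2)
E
```

```text
wax [649.5414 -38.8955  20.    ] [array([642.1807, -57.9233]), array([656.9006, -19.8717])] spool [604.0871   6.7687  20.    ]
t 13.52 pos [650.2 -39.1  84.2] yang 1.203 w 66.3 q6 0.77 F [ 0.6 -0.1  0.2]
 lin(m) [-0.0018  0.0003  0.0542] dr [-0.     0.     0.003]
```

send_rows([
  {"dr": [0,0,0],"linear": [-0.0007,0,0.025],"hand": 0.75},
  {"dr": [0,0,0],"linear": [-0.0007,0,0.045],"hand": 0.75},
  {"dr": [0,0,0],"linear": [-0.0007,0,0.0545],"hand": 0.75},
  {"dr": [0,0,0],"linear": [-0.0007,0,0.0548],"hand": 0.65},
  {"dr": [0,0,0],"linear": [-0.0007,0,0.0548],"hand": 0.5},
  {"dr": [0,0,0],"linear": [-0.0007,0,0.0548],"hand": 0.4},
  {"dr": [0,0,0],"linear": [-0.0007,0,0.0548],"hand": 0.3},
  {"dr": [0,0,0],"linear": [-0.0007,0,0.0548],"hand": 0.3},
], squeeze=15)

```text
time_s: 14.18
eef_pos: [651.7, -39.2, 30.5]
orientation: [0.183, 0.983, 0.0, 0.001]
contact_force: [-0.5, 0.4, 1.6]
grip_width: 41.8
```

send_rows([
  {"dr": [0,0,0],"linear": [0,0,0],"hand": 0.3},
  {"dr": [0,0,0],"linear": [0,0,0],"hand": 0.3},
  {"dr": [0,0,0],"linear": [0,0,-0.01],"hand": 0.3},
  {"dr": [0,0,0],"linear": [0,0,-0.025],"hand": 0.3},
  {"dr": [0,0,0],"linear": [0,0,-0.045],"hand": 0.3},
  {"dr": [0,0,0],"linear": [0,0,-0.05],"hand": 0.3},
  {"dr": [0,0,0],"linear": [0,0,-0.05],"hand": 0.3},
  {"dr": [0,0,0],"linear": [0,0,-0.05],"hand": 0.3},
])

```text
time_s: 14.85
eef_pos: [650.8, -39.6, 79.6]
orientation: [0.183, 0.983, -0.0, 0.0]
contact_force: [-0.6, -0.4, -0.8]
grip_width: 42.2
```

```bash
python3 v.py w11;  python3 -c "
from h import *
plan([450.5,-236,80],1.2)
plan([450.5,-236,80],0.6)"
```

```text
t 14.90 pos [650.4 -39.7  78.9] yang 1.203 w 42.1 q6 0.77 F [-0.1 -0.4 -0.7]
 lin(m) [ 0.1158 -0.2551 -0.0009] dr [-0.001 -0.001  0.003]
t 14.90 pos [650.4 -39.7  78.9] yang 1.203 w 42.1 q6 0.77 F [-0.1 -0.4 -0.7]
 lin(m) [ 0.1158 -0.2551 -0.0009] dr [-0.001 -0.     0.603]
```

View pics/w11.png

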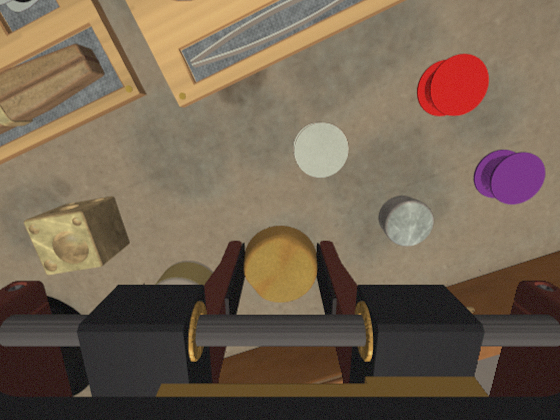

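send_rows([
  {"dr": [0,0,0],"linear": [0.014,-0.03,-0.008],"hand": 0.3},
  {"dr": [0,0,0],"linear": [0.028,-0.065,-0.01],"hand": 0.3},
  {"dr": [0,0,0],"linear": [0.045,-0.1,-0.01],"hand": 0.3},
  {"dr": [0,0,0],"linear": [0.06,-0.135,-0.008],"hand": 0.3},
  {"dr": [0,0,0],"linear": [0.076,-0.17,-0.005],"hand": 0.3},
  {"dr": [0,0,0],"linear": [0.092,-0.205,0],"hand": 0.3},
  {"dr": [0,0,0],"linear": [0.108,-0.24,0.01],"hand": 0.3},
  {"dr": [0,0,0],"linear": [0.116,-0.255,0.02],"hand": 0.3},
])

```text
time_s: 15.57
eef_pos: [445.8, -239.6, 57.8]
orientation: [0.185, 0.983, -0.001, -0.002]
contact_force: [0.0, -0.1, -1.1]
grip_width: 42.5
```

send_rows([
  {"dr": [0,0,0],"linear": [0,0,0],"hand": 0.3},
  {"dr": [0,0,0],"linear": [0,0,0],"hand": 0.3},
  {"dr": [0,0,0],"linear": [0,0,0],"hand": 0.3},
  {"dr": [0,0,0],"linear": [0,0,0],"hand": 0.3},
  {"dr": [0,0,0],"linear": [0,0,0],"hand": 0.3},
  {"dr": [0,0,0],"linear": [0,0,0],"hand": 0.3},
  {"dr": [0,0,0],"linear": [0,0,0],"hand": 0.3},
  {"dr": [0,0,0],"linear": [0,0,0],"hand": 0.3},
])

```text
time_s: 16.23
eef_pos: [451.3, -235.3, 59.4]
orientation: [0.182, 0.983, -0.0, 0.0]
contact_force: [0.1, -0.4, -0.3]
grip_width: 42.5
```

```bash
python3 v.py w12;  python3 -c "
from h import *
plan([450.3,-235.6,35.2],1.2)"
```

```text
t 16.28 pos [ 451.2 -235.4   59.3] yang 1.203 w 42.6 q6 1.10 F [0.1 0.6 0.4]
 lin(m) [ 0.0007 -0.0005  0.0241] dr [0.    0.    0.003]
```

View pics/w12.png

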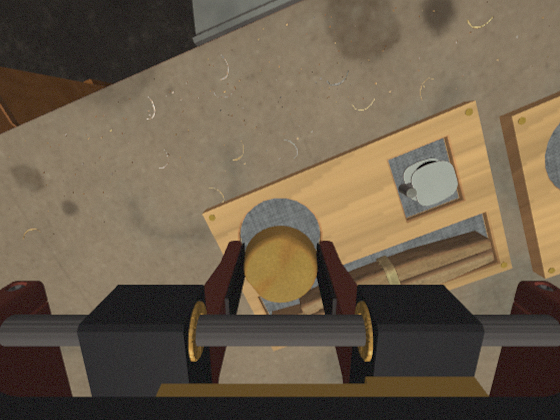

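```bash
python3 - <<'E'
from h import *; import pickle
c=pickle.load(open('pics/w12.pkl','rb'))
print('wax',onz(c,(281,263),50)[:2],[onz(c,p,50)[:2] for p in [(244,262),(318,262)]])
print('nest edge far',onz(c,(280,198),11)[:2], 'left/right',onz(c,(239,232),11)[:2],onz(c,(320,232),11)[:2])
print('corner',onz(c,(204,212),11)[:2],onz(c,(474,102),11)[:2])
yaw=.033
# predict nest circle projection
th=np.linspace(0,2*np.pi,13); 
im=cv2.imread('pics/w12.png')
for cx,cy,col in [(450.3,-235.6,(0,0,255))]:
    for t in np.linspace(0,2*np.pi,120):
        u=proj(c,[cx+28*np.cos(t),cy+28*np.sin(t),11]); cv2.circle(im,tuple(np.int32(np.round(u))),0,col,-1)
        u=proj(c,[451.2+22.5*np.cos(t),-235.4+22.5*np.sin(t),50]); cv2.circle(im,tuple(np.int32(np.round(u))),0,(255,0,0),-1)
cv2.imwrite('pics/w12o.png',cv2.resize(im[180:330,190:370],None,fx=4,fy=4,interpolation=cv2.INTER_NEAREST))
E
```

```text
wax [ 447.89   -234.0527] [array([ 440.02  , -252.8011]), array([ 454.6272, -214.8735])]
nest edge far [ 422.6808 -224.9831] left/right [ 434.7782 -259.1827] [ 454.343  -208.3979]
corner [ 413.563  -275.1111] [409.2302 -96.5685]
```

View pics/w12o.png

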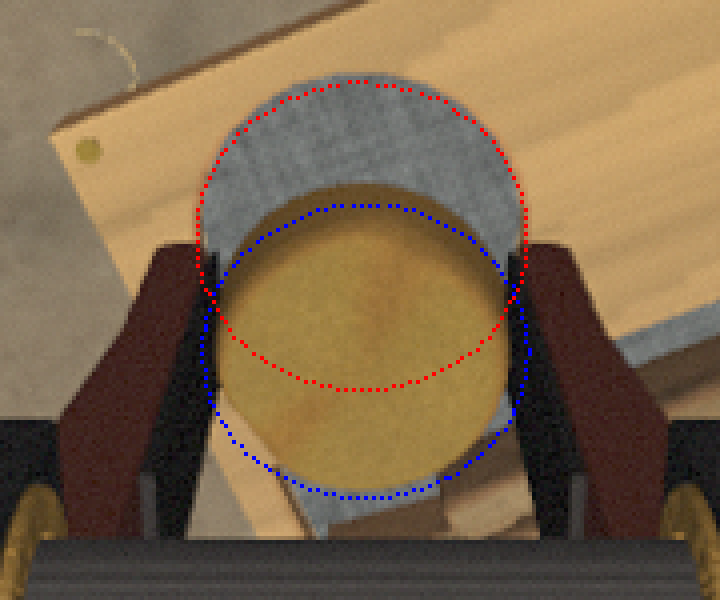

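send_rows([
  {"dr": [0,0,0],"linear": [0,0,0.007],"hand": 0.3},
  {"dr": [0,0,0],"linear": [0,0,0.013],"hand": 0.3},
  {"dr": [0,0,0],"linear": [0,0,0.018],"hand": 0.3},
  {"dr": [0,0,0],"linear": [0,0,0.021],"hand": 0.3},
  {"dr": [0,0,0],"linear": [0,0,0.023],"hand": 0.3},
  {"dr": [0,0,0],"linear": [0,0,0.024],"hand": 0.3},
  {"dr": [0,0,0],"linear": [0,0,0.024],"hand": 0.3},
  {"dr": [0,0,0],"linear": [0,0,0.024],"hand": 0.3},
])

```text
time_s: 16.95
eef_pos: [450.5, -235.4, 35.8]
orientation: [0.183, 0.983, -0.0, -0.001]
contact_force: [-4.5, 1.3, 10.4]
grip_width: 42.3
```

```bash
python3 v.py w13;  python3 -c "
from h import *
plan([450.3,-235.6,35.2],1.2)"
```

```text
t 17.00 pos [ 450.5 -235.4   35.7] yang 1.203 w 42.2 q6 1.07 F [-3.8  1.4 10. ]
 lin(m) [ 0.0001 -0.0003  0.0005] dr [-0.001 -0.001  0.003]
```

View pics/w13.png

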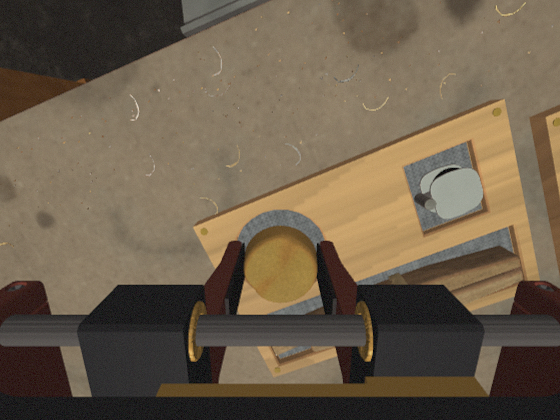

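send_rows([
  {"dr": [0,0,0],"linear": [0,0,-0.0007],"hand": 0.4},
  {"dr": [0,0,0],"linear": [0,0,-0.0007],"hand": 0.6},
  {"dr": [0,0,0],"linear": [0,0,-0.0007],"hand": 0.65},
  {"dr": [0,0,0],"linear": [0,0,-0.0007],"hand": 0.65},
  {"dr": [0,0,0],"linear": [0,0,-0.015],"hand": 0.65},
  {"dr": [0,0,0],"linear": [0,0,-0.045],"hand": 0.7},
  {"dr": [0,0,0],"linear": [0,0,-0.08],"hand": 0.7},
  {"dr": [0,0,0],"linear": [0,0,-0.11],"hand": 0.7},
])

```text
time_s: 17.67
eef_pos: [450.8, -235.2, 146.6]
orientation: [0.183, 0.983, 0.0, -0.0]
contact_force: [1.0, -1.1, 0.3]
grip_width: 61.6
```

```bash
python3 v.py w14;  python3 -c "
from h import *
plan([604.5,6.3,85],1.2)"
```

```text
t 17.72 pos [ 454.  -236.2  151.8] yang 1.204 w 61.6 q6 1.23 F [ 1.3 -0.5  3.1]
 lin(m) [-0.0529  0.2804  0.067 ] dr [-0.001  0.008  0.004]
```

View pics/w14.png

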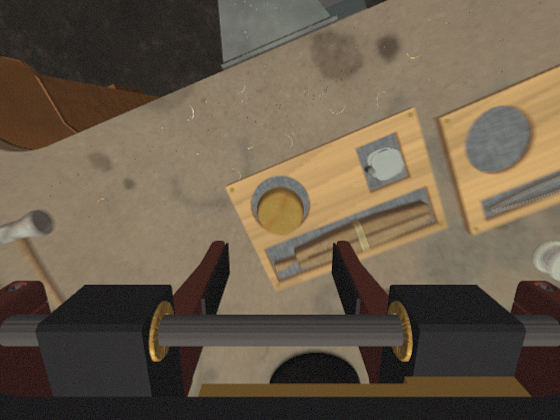

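send_rows([
  {"dr": [0,0,0],"linear": [-0.007,0.035,0.005],"hand": 0.65},
  {"dr": [0,0,0],"linear": [-0.014,0.073,0.01],"hand": 0.65},
  {"dr": [0,0,0],"linear": [-0.021,0.11,0.015],"hand": 0.65},
  {"dr": [0,0,0],"linear": [-0.028,0.15,0.02],"hand": 0.65},
  {"dr": [0,0,0],"linear": [-0.036,0.19,0.03],"hand": 0.65},
  {"dr": [0,0,0],"linear": [-0.043,0.225,0.04],"hand": 0.65},
  {"dr": [0,0,0],"linear": [-0.05,0.26,0.055],"hand": 0.65},
  {"dr": [0,0,0],"linear": [-0.053,0.28,0.067],"hand": 0.65},
])

```text
time_s: 18.38
eef_pos: [602.7, 11.4, 77.5]
orientation: [0.181, 0.983, 0.001, 0.001]
contact_force: [-0.9, 0.2, 1.0]
grip_width: 57.2
```

send_rows([
  {"dr": [0,0,0],"linear": [0,0,0],"hand": 0.65},
  {"dr": [0,0,0],"linear": [0,0,0],"hand": 0.65},
  {"dr": [0,0,0],"linear": [0,0,0],"hand": 0.65},
  {"dr": [0,0,0],"linear": [0,0,0],"hand": 0.65},
  {"dr": [0,0,0],"linear": [0,0,0],"hand": 0.65},
  {"dr": [0,0,0],"linear": [0,0,0],"hand": 0.65},
  {"dr": [0,0,0],"linear": [0,0,0],"hand": 0.65},
  {"dr": [0,0,0],"linear": [0,0,0],"hand": 0.65},
])

```text
time_s: 19.05
eef_pos: [601.0, 6.0, 78.6]
orientation: [0.183, 0.983, -0.0, 0.0]
contact_force: [0.2, 0.2, 0.3]
grip_width: 57.0
```

```bash
python3 v.py w15 solder_spool;  python3 -c "
from h import *
plan([604.5,6.3,29],1.2)"
```

```text
solder_spool [(array([600.7,   6.7,  15.1]), 0.93), (array([664.9, 123.5,  21.1]), 0.83), (array([596.2,  96.7,  15.3]), 0.76)]
t 19.15 pos [601.1   6.3  78.4] yang 1.203 w 57.2 q6 0.66 F [-0.3  0.   0.2]
 lin(m) [-0.0032  0.0012  0.0494] dr [0.    0.    0.003]
```

View pics/w15.png

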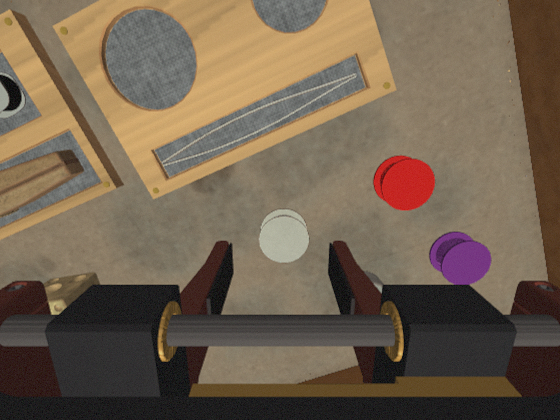

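```bash
python3 - <<'E'
from h import *; import pickle
c=pickle.load(open('pics/w15.pkl','rb'))
p=onz(c,(284,237),20); print('spool',p, onz(c,(283,216),0))
print('holes',onz(c,(150,58),11),onz(c,(98,60),11)[:2],onz(c,(197,62),11)[:2], 'corners',onz(c,(54,29),11)[:2],onz(c,(154,197),11)[:2],onz(c,(395,91),11)[:2])
q=(p[:2]+[604.5,6.5])/2; print(q)
plan([q[0],q[1],29],1.2)
E
```

```text
spool [602.6958   7.6197  20.    ] [593.8904  10.4095   0.    ]
holes [462.8909 -28.8918  11.    ] [452.0606 -59.9861] [475.6403  -2.334 ] corners [427.2922 -76.1043] [543.8868 -69.2981] [537.3556 109.6529]
[603.5979   7.0598]
t 19.15 pos [601.1   6.3  78.4] yang 1.203 w 57.2 q6 0.66 F [-0.3  0.   0.2]
 lin(m) [-0.0021  0.0016  0.0494] dr [0.    0.    0.003]
```

send_rows([
  {"dr": [0,0,0],"linear": [-0.002,0.0016,0.025],"hand": 0.65},
  {"dr": [0,0,0],"linear": [-0.002,0.0016,0.042],"hand": 0.65},
  {"dr": [0,0,0],"linear": [-0.002,0.0016,0.049],"hand": 0.65},
  {"dr": [0,0,0],"linear": [-0.002,0.0016,0.0494],"hand": 0.6},
  {"dr": [0,0,0],"linear": [-0.002,0.0016,0.0494],"hand": 0.45},
  {"dr": [0,0,0],"linear": [-0.002,0.0016,0.0494],"hand": 0.35},
  {"dr": [0,0,0],"linear": [-0.002,0.0016,0.0494],"hand": 0.2},
  {"dr": [0,0,0],"linear": [-0.002,0.0016,0.0494],"hand": 0.2},
], squeeze=25)

```text
time_s: 19.82
eef_pos: [604.2, 7.6, 29.9]
orientation: [0.183, 0.983, 0.0, 0.001]
contact_force: [-0.2, 0.5, 2.0]
grip_width: 34.8
```

send_rows([
  {"dr": [0,0,0],"linear": [0,0,0],"hand": 0.2},
  {"dr": [0,0,0],"linear": [0,0,0],"hand": 0.2},
  {"dr": [0,0,0],"linear": [0,0,-0.008],"hand": 0.2},
  {"dr": [0,0,0],"linear": [0,0,-0.018],"hand": 0.2},
  {"dr": [0,0,0],"linear": [0,0,-0.03],"hand": 0.2},
  {"dr": [0,0,0],"linear": [0,0,-0.035],"hand": 0.2},
  {"dr": [0,0,0],"linear": [0,0,-0.035],"hand": 0.2},
  {"dr": [0,0,0],"linear": [0,0,-0.035],"hand": 0.2},
])

```text
time_s: 20.48
eef_pos: [603.8, 7.3, 64.5]
orientation: [0.183, 0.983, 0.0, 0.001]
contact_force: [-0.3, -0.3, -0.6]
grip_width: 34.9
```

```bash
python3 v.py w16;  python3 -c "
from h import *
plan([460,64,65],1.2)"
```

```text
t 20.53 pos [603.3   7.2  63.9] yang 1.203 w 34.7 q6 0.64 F [ 0.1 -0.1  0. ]
 lin(m) [ 0.1542  0.0014 -0.0011] dr [-0.     0.     0.003]
```

View pics/w16.png

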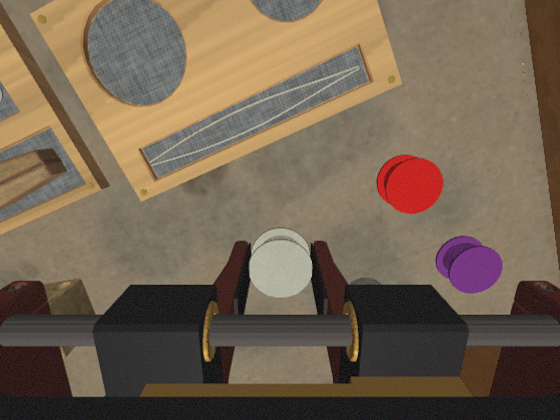

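send_rows([
  {"dr": [0,0,0],"linear": [0.025,0,-0.001],"hand": 0.2},
  {"dr": [0,0,0],"linear": [0.05,0,-0.001],"hand": 0.2},
  {"dr": [0,0,0],"linear": [0.08,0.001,-0.001],"hand": 0.2},
  {"dr": [0,0,0],"linear": [0.11,0.001,-0.001],"hand": 0.2},
  {"dr": [0,0,0],"linear": [0.135,0.0015,-0.001],"hand": 0.2},
  {"dr": [0,0,0],"linear": [0.15,0.002,-0.001],"hand": 0.2},
  {"dr": [0,0,0],"linear": [0.1545,0.002,-0.001],"hand": 0.2},
  {"dr": [0,0,0],"linear": [0.1545,0.002,-0.001],"hand": 0.2},
])

```text
time_s: 21.2
eef_pos: [459.1, 65.0, 64.7]
orientation: [0.182, 0.983, -0.0, -0.0]
contact_force: [-0.6, 0.1, -1.0]
grip_width: 34.9
```

send_rows([
  {"dr": [0,0,0],"linear": [0,0,0],"hand": 0.2},
  {"dr": [0,0,0],"linear": [0,0,0],"hand": 0.2},
  {"dr": [0,0,0],"linear": [0,0,0.005],"hand": 0.2},
  {"dr": [0,0,0],"linear": [0,0,0.01],"hand": 0.2},
  {"dr": [0,0,0],"linear": [0,0,0.012],"hand": 0.2},
  {"dr": [0,0,0],"linear": [0,0,0.012],"hand": 0.2},
  {"dr": [0,0,0],"linear": [0,0,0.012],"hand": 0.2},
  {"dr": [0,0,0],"linear": [0,0,0.012],"hand": 0.2},
])

```text
time_s: 21.87
eef_pos: [460.1, 64.9, 52.8]
orientation: [0.183, 0.983, 0.0, -0.0]
contact_force: [-0.2, 0.2, -0.6]
grip_width: 34.9
```

```bash
python3 v.py w17;  python3 - <<'E'
from h import *; import pickle
plan([459.8,64.8,35.2],1.2)
c=pickle.load(open('pics/w17.pkl','rb')); im=cv2.imread('pics/w17.png')
for t in np.linspace(0,2*np.pi,120):
    for (x,y,z,r,col) in [(459.8,64.8,11,23.5,(0,0,255))]:
        u=proj(c,[x+r*np.cos(t),y+r*np.sin(t),z]); cv2.circle(im,tuple(np.int32(np.round(u))),0,col,-1)
cv2.imwrite('pics/w17o.png',cv2.resize(im[150:350,150:410],None,fx=3,fy=3,interpolation=cv2.INTER_NEAREST))
E
```

```text
t 21.92 pos [460.1  64.9  52.9] yang 1.203 w 35.1 q6 0.42 F [-0.2 -0.1 -1.5]
 lin(m) [ 0.0002 -0.0002  0.0177] dr [0.    0.    0.003]
```

View pics/w17o.png

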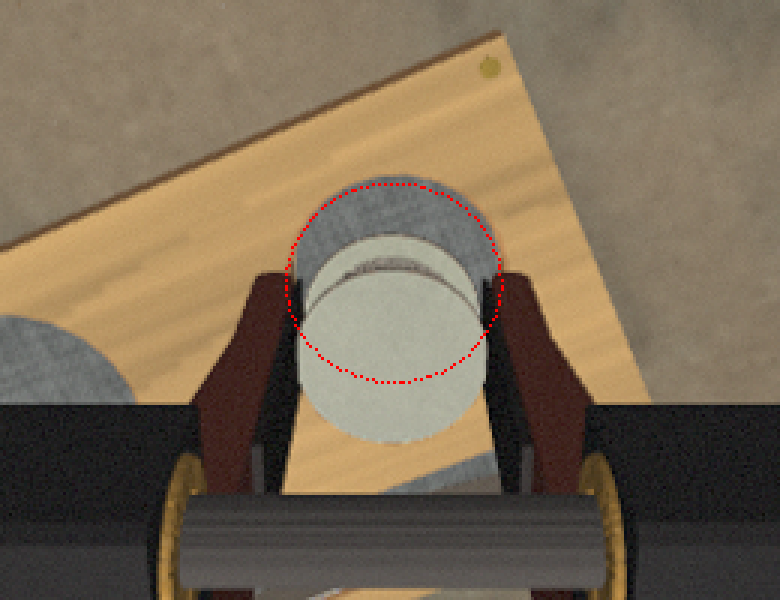

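send_rows([
  {"dr": [0,0,0],"linear": [0.0013,0.0003,0.0],"hand": 0.2},
  {"dr": [0,0,0],"linear": [0.0013,0.0003,0.006],"hand": 0.2},
  {"dr": [0,0,0],"linear": [0.0013,0.0003,0.011],"hand": 0.2},
  {"dr": [0,0,0],"linear": [0.0013,0.0003,0.015],"hand": 0.2},
  {"dr": [0,0,0],"linear": [0.0013,0.0003,0.017],"hand": 0.2},
  {"dr": [0,0,0],"linear": [0.0013,0.0003,0.0178],"hand": 0.2},
  {"dr": [0,0,0],"linear": [0.0013,0.0003,0.0178],"hand": 0.2},
  {"dr": [0,0,0],"linear": [0.0013,0.0003,0.0178],"hand": 0.2},
])

```text
time_s: 22.58
eef_pos: [458.5, 65.5, 35.3]
orientation: [0.183, 0.983, -0.001, -0.0]
contact_force: [-3.6, -0.9, 8.7]
grip_width: 35.1
```

```bash
python3 v.py w18;  python3 -c "
from h import *
plan([459.8,64.8,35.2],1.2)"
```

```text
t 22.63 pos [458.5  65.5  35.3] yang 1.203 w 35.5 q6 0.38 F [-3.1 -0.8  9.4]
 lin(m) [-0.0015 -0.0001  0.0001] dr [-0.001 -0.     0.003]
```

View pics/w18.png

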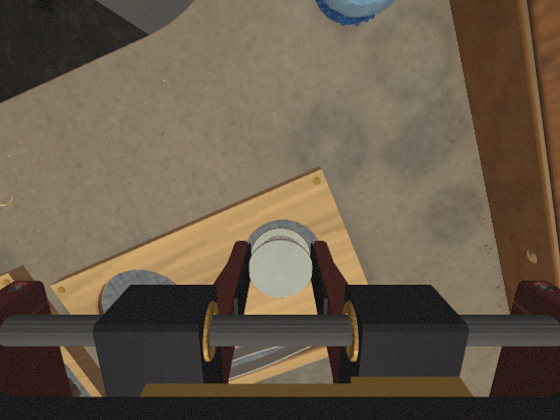

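send_rows([
  {"dr": [0,0,0],"linear": [0,0,-0.0005],"hand": 0.4},
  {"dr": [0,0,0],"linear": [0,0,-0.0005],"hand": 0.5},
  {"dr": [0,0,0],"linear": [0,0,-0.0005],"hand": 0.55},
  {"dr": [0,0,0],"linear": [0,0,-0.0005],"hand": 0.55},
  {"dr": [0,0,0],"linear": [0,0,-0.015],"hand": 0.55},
  {"dr": [0,0,0],"linear": [0,0,-0.045],"hand": 0.7},
  {"dr": [0,0,0],"linear": [0,0,-0.08],"hand": 0.8},
  {"dr": [0,0,0],"linear": [0,0,-0.1],"hand": 0.8},
])

```text
time_s: 23.3
eef_pos: [459.6, 66.2, 137.5]
orientation: [0.183, 0.983, 0.001, 0.001]
contact_force: [1.0, 0.3, 0.4]
grip_width: 64.6
```

```bash
python3 v.py w19;  python3 -c "
from h import *
plan([668.5,-127,130],1.3)"
```

```text
t 23.35 pos [461.5  66.7 140. ] yang 1.203 w 68.2 q6 0.57 F [-0.1  0.5  2.9]
 lin(m) [-0.2627 -0.1064  0.0112] dr [ 0.003  0.006 -0.097]
```

View pics/w19.png

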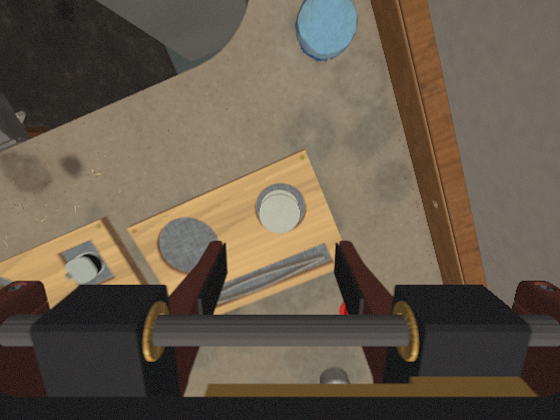

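send_rows([
  {"dr": [0,0,-0.03],"linear": [-0.035,-0.013,-0.002],"hand": 0.9},
  {"dr": [0,0,-0.06],"linear": [-0.07,-0.026,-0.004],"hand": 0.9},
  {"dr": [0,0,-0.1],"linear": [-0.105,-0.04,-0.006],"hand": 0.9},
  {"dr": [0,0,-0.1],"linear": [-0.14,-0.055,-0.006],"hand": 0.9},
  {"dr": [0,0,-0.1],"linear": [-0.175,-0.07,-0.006],"hand": 0.9},
  {"dr": [0,0,-0.1],"linear": [-0.21,-0.085,-0.006],"hand": 0.9},
  {"dr": [0,0,-0.1],"linear": [-0.245,-0.1,-0.005],"hand": 0.9},
  {"dr": [0,0,-0.1],"linear": [-0.26,-0.106,0],"hand": 0.9},
])

```text
time_s: 24.02
eef_pos: [666.4, -132.4, 134.7]
orientation: [0.136, 0.991, -0.001, 0.001]
contact_force: [-0.8, -0.4, -0.0]
grip_width: 79.0
```

send_rows([
  {"dr": [0,0,0],"linear": [0,0,0],"hand": 0.9},
  {"dr": [0,0,0],"linear": [0,0,0],"hand": 0.9},
  {"dr": [0,0,0],"linear": [0,0,0],"hand": 0.9},
  {"dr": [0,0,0],"linear": [0,0,0],"hand": 0.9},
  {"dr": [0,0,0],"linear": [0,0,0],"hand": 0.9},
  {"dr": [0,0,0],"linear": [0,0,0],"hand": 0.9},
  {"dr": [0,0,0],"linear": [0,0,0],"hand": 0.9},
  {"dr": [0,0,0],"linear": [0,0,0],"hand": 0.9},
])

```text
time_s: 24.68
eef_pos: [663.3, -126.6, 135.3]
orientation: [0.133, 0.991, -0.0, 0.0]
contact_force: [-0.3, 0.1, -0.3]
grip_width: 78.9
```

```bash
python3 v.py w20 flux_jar;  python3 -c "
from h import *
plan([668.5,-127,45],1.3)
print(onz(TOP,(140+392/2.85,120+119/2.85),52))"
```

```text
flux_jar [(array([ 667.3, -126.7,   51.6]), 0.86)]
t 24.78 pos [ 663.4 -126.8  135.2] yang 1.303 w 79.2 q6 1.03 F [ 0.5 -0.8 -0. ]
 lin(m) [-0.005   0.0012  0.0902] dr [-0.     0.     0.003]
[ 672.5299 -128.9366   52.    ]
```

View pics/w20.png

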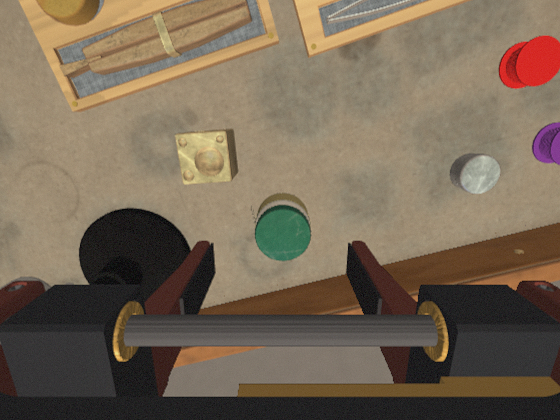

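```bash
python3 - <<'E'
from h import *; import pickle
c=pickle.load(open('pics/w20.pkl','rb'))
print('jar',onz(c,(283,232),52))
print('lamp edge',onz(c,(188,250),8)[:2],onz(c,(80,250),8)[:2],onz(c,(134,210),8)[:2],onz(c,(115,275),40)[:2])
print('tin',onz(c,(475,173),21),'cube',onz(c,(204,157),40))
plan([669.5,-126.5,42],1.3)
E
```

```text
jar [ 670.1104 -126.7967   52.    ]
lamp edge [ 680.1091 -224.9159] [ 652.2776 -326.2767] [ 628.512  -259.3051] [ 674.44   -280.9331]
tin [673.1553  42.8619  21.    ] cube [ 597.9599 -170.928    40.    ]
t 24.78 pos [ 663.4 -126.8  135.2] yang 1.303 w 79.2 q6 1.03 F [ 0.5 -0.8 -0. ]
 lin(m) [-0.0058  0.0019  0.0932] dr [-0.     0.     0.003]
```

send_rows([
  {"dr": [0,0,0],"linear": [-0.006,0.0017,0.02],"hand": 0.9},
  {"dr": [0,0,0],"linear": [-0.006,0.0017,0.045],"hand": 0.9},
  {"dr": [0,0,0],"linear": [-0.006,0.0017,0.07],"hand": 0.9},
  {"dr": [0,0,0],"linear": [-0.006,0.0017,0.09],"hand": 0.9},
  {"dr": [0,0,0],"linear": [-0.006,0.0017,0.097],"hand": 0.85},
  {"dr": [0,0,0],"linear": [-0.006,0.0017,0.097],"hand": 0.7},
  {"dr": [0,0,0],"linear": [-0.006,0.0017,0.097],"hand": 0.5},
  {"dr": [0,0,0],"linear": [-0.006,0.0017,0.097],"hand": 0.3},
], squeeze=25)

```text
time_s: 25.45
eef_pos: [670.8, -126.7, 39.7]
orientation: [0.134, 0.991, 0.0, 0.001]
contact_force: [0.3, 0.1, -0.5]
grip_width: 58.3
```

send_rows([
  {"dr": [0,0,0],"linear": [0,0,0],"hand": 0.3},
  {"dr": [0,0,0],"linear": [0,0,0],"hand": 0.3},
  {"dr": [0,0,0],"linear": [0,0,0],"hand": 0.3},
  {"dr": [0,0,0],"linear": [0,0,-0.008],"hand": 0.3},
  {"dr": [0,0,0],"linear": [0,0,-0.02],"hand": 0.3},
  {"dr": [0,0,0],"linear": [0,0,-0.032],"hand": 0.3},
  {"dr": [0,0,0],"linear": [0,0,-0.04],"hand": 0.3},
  {"dr": [0,0,0],"linear": [0,0,-0.045],"hand": 0.3},
])

```text
time_s: 26.12
eef_pos: [670.5, -126.7, 85.2]
orientation: [0.134, 0.991, 0.0, 0.001]
contact_force: [-1.1, 0.1, -0.9]
grip_width: 45.1
```

```bash
python3 v.py w21;  python3 -c "
from h import *
plan([463.2,-30.5,85],1.3)"
```

```text
t 26.17 pos [ 670.8 -126.8   85.7] yang 1.303 w 45.0 q6 1.00 F [ 0.3  0.1 -0.4]
 lin(m) [ 0.2256  0.0379 -0.    ] dr [0.    0.003 0.003]
```

View pics/w21.png

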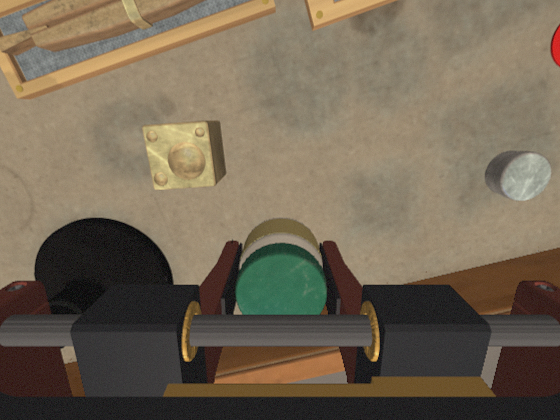

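send_rows([
  {"dr": [0,0,0],"linear": [0.02,0.003,-0.002],"hand": 0.3},
  {"dr": [0,0,0],"linear": [0.05,0.008,-0.002],"hand": 0.3},
  {"dr": [0,0,0],"linear": [0.085,0.014,-0.002],"hand": 0.3},
  {"dr": [0,0,0],"linear": [0.12,0.02,-0.002],"hand": 0.3},
  {"dr": [0,0,0],"linear": [0.155,0.026,-0.002],"hand": 0.3},
  {"dr": [0,0,0],"linear": [0.185,0.031,-0.002],"hand": 0.3},
  {"dr": [0,0,0],"linear": [0.21,0.035,-0.002],"hand": 0.3},
  {"dr": [0,0,0],"linear": [0.2256,0.038,0],"hand": 0.3},
])

```text
time_s: 26.83
eef_pos: [459.2, -29.6, 83.2]
orientation: [0.133, 0.991, -0.001, -0.001]
contact_force: [-0.1, -0.3, -0.7]
grip_width: 45.6
```

send_rows([
  {"dr": [0,0,0],"linear": [0,0,0],"hand": 0.3},
  {"dr": [0,0,0],"linear": [0,0,0],"hand": 0.3},
  {"dr": [0,0,0],"linear": [0,0,0.006],"hand": 0.3},
  {"dr": [0,0,0],"linear": [0,0,0.014],"hand": 0.3},
  {"dr": [0,0,0],"linear": [0,0,0.02],"hand": 0.3},
  {"dr": [0,0,0],"linear": [0,0,0.022],"hand": 0.3},
  {"dr": [0,0,0],"linear": [0,0,0.022],"hand": 0.3},
  {"dr": [0,0,0],"linear": [0,0,0.022],"hand": 0.3},
])

```text
time_s: 27.5
eef_pos: [462.2, -30.3, 60.7]
orientation: [0.133, 0.991, 0.0, -0.0]
contact_force: [0.1, 0.7, -1.3]
grip_width: 45.5
```

```bash
python3 v.py w22;  python3 - <<'E'
from h import *; import pickle
from plant import ctrl
plan([463.2,-30.5,43.7],1.3)
p=ctrl.get_obs()['eef_pos']
c=pickle.load(open('pics/w22.pkl','rb')); im=cv2.imread('pics/w22.png')
for t in np.linspace(0,2*np.pi,120):
    for (x,y,z,r,col) in [(463.2,-30.5,11,30,(0,0,255)),(p[0],p[1],p[2]-38.2,23,(255,0,0)),(p[0],p[1],p[2]+13.8,24.5,(255,0,0))]:
        u=proj(c,[x+r*np.cos(t),y+r*np.sin(t),z]); cv2.circle(im,tuple(np.int32(np.round(u))),0,col,-1)
cv2.imwrite('pics/w22o.png',cv2.resize(im[150:350,150:410],None,fx=3,fy=3,interpolation=cv2.INTER_NEAREST))
E
```

```text
t 27.55 pos [462.3 -30.3  60.9] yang 1.303 w 45.3 q6 0.73 F [ 0.1  1.  -0.8]
 lin(m) [-0.0009  0.0001  0.0172] dr [ 0.    -0.     0.003]
```

View pics/w22o.png

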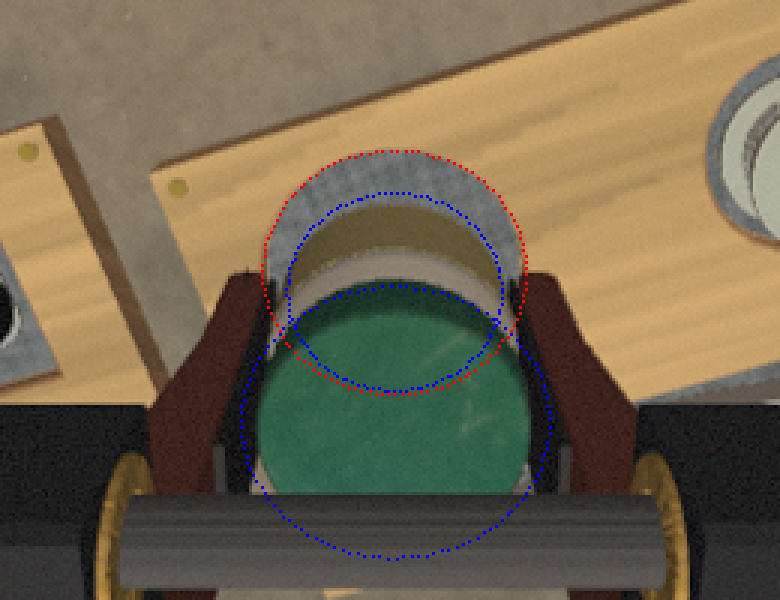

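send_rows([
  {"dr": [0,0,0],"linear": [0.0005,0,0.004],"hand": 0.3},
  {"dr": [0,0,0],"linear": [0.0005,0,0.009],"hand": 0.3},
  {"dr": [0,0,0],"linear": [0.0005,0,0.013],"hand": 0.3},
  {"dr": [0,0,0],"linear": [0.0005,0,0.0155],"hand": 0.3},
  {"dr": [0,0,0],"linear": [0.0005,0,0.017],"hand": 0.3},
  {"dr": [0,0,0],"linear": [0.0005,0,0.0174],"hand": 0.3},
  {"dr": [0,0,0],"linear": [0.0005,0,0.0174],"hand": 0.3},
  {"dr": [0,0,0],"linear": [0.0005,0,0.0174],"hand": 0.3},
])

```text
time_s: 28.22
eef_pos: [461.6, -30.4, 44.8]
orientation: [0.134, 0.991, -0.001, 0.0]
contact_force: [-6.8, -0.5, 21.1]
grip_width: 45.7
```

```bash
python3 v.py w23;  python3 -c "
from h import *
plan([463.2,-30.5,43.7],1.3)"
```

```text
t 28.27 pos [461.6 -30.4  44.8] yang 1.303 w 45.3 q6 0.70 F [-5.6 -1.2 20.3]
 lin(m) [-0.0016  0.0003  0.0011] dr [-0.002  0.     0.003]
```

View pics/w23.png

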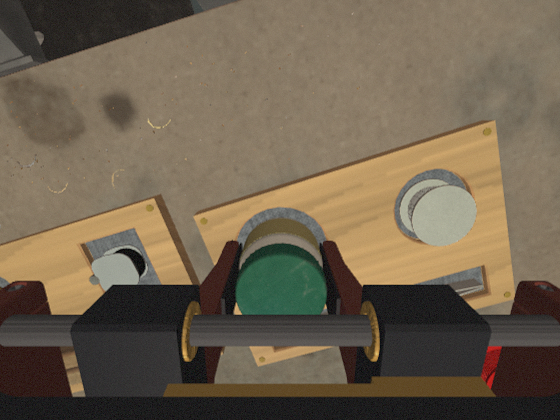

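send_rows([
  {"dr": [0,0,0],"linear": [0,0,-0.0012],"hand": 0.3},
  {"dr": [0,0,0],"linear": [0,0,-0.0012],"hand": 0.5},
  {"dr": [0,0,0],"linear": [0,0,-0.0012],"hand": 0.7},
  {"dr": [0,0,0],"linear": [0,0,-0.0012],"hand": 0.75},
  {"dr": [0,0,0],"linear": [0,0,-0.0012],"hand": 0.75},
  {"dr": [0,0,0],"linear": [0,0,-0.025],"hand": 0.75},
  {"dr": [0,0,0],"linear": [0,0,-0.06],"hand": 0.75},
  {"dr": [0,0,0],"linear": [0,0,-0.1],"hand": 0.75},
])

```text
time_s: 28.93
eef_pos: [460.2, -30.0, 143.4]
orientation: [0.133, 0.991, 0.0, -0.002]
contact_force: [1.2, -1.4, 0.3]
grip_width: 66.0
```

send_rows([
  {"dr": [0,0,0],"linear": [0.0,-0.03,-0.03],"hand": 0.8},
  {"dr": [0,0,0],"linear": [0.0,-0.06,-0.06],"hand": 0.8},
  {"dr": [0,0,0],"linear": [0.0,-0.08,-0.08],"hand": 0.8},
  {"dr": [0,0,0],"linear": [0,-0.1,-0.1],"hand": 0.8},
  {"dr": [0,0,0],"linear": [0,-0.1,-0.1],"hand": 0.8},
  {"dr": [0,0,0],"linear": [0,-0.1,-0.1],"hand": 0.8},
  {"dr": [0,0,0],"linear": [0,-0.1,-0.1],"hand": 0.8},
  {"dr": [0,0,0],"linear": [0,-0.1,-0.1],"hand": 0.8},
])

```text
time_s: 29.6
eef_pos: [434.8, -125.3, 242.5]
orientation: [0.132, 0.991, 0.0, -0.001]
contact_force: [-0.6, 0.3, -0.4]
grip_width: 70.0
```

```bash
python3 v.py w24 ring_clamp beeswax loupe flux_jar solder_spool; python3 - <<'E'
from h import *
from plant import ctrl
for n in ['top','scene']:
    s=ctrl.snapshot(n); im=s['image'][:,:,::-1].copy(); cv2.imwrite(f'pics/{n}9.png',im)
    r=im[160:300,150:370] if n=='top' else im[140:350,150:390]
    cv2.imwrite(f'pics/{n}9z.png',cv2.resize(r,None,fx=2.8,fy=2.8,interpolation=cv2.INTER_CUBIC))
plan([463,-30,200])
E
```

```text
ring_clamp [(array([ 500.5, -168.2,   28.3]), 0.86)]
beeswax [(array([ 451.8, -233.4,   21.9]), 0.65), (array([ 443.8, -131.8,   18.3]), 0.47)]
loupe [(array([ 447.8, -132.7,   20.7]), 0.71)]
flux_jar [(array([460.5, -32.9,  59.5]), 0.94)]
solder_spool [(array([598.4,  98.5,  19.3]), 0.97), (array([660.9, 134.8,  21. ]), 0.65), (array([456.8,  63. ,  24.4]), 0.57)]
t 30.00 pos [ 435.2 -126.4  243.5] yang 1.304 w 70.2 q6 1.28 F [-0.8 -0.9  0. ]
 lin(m) [-0.0014  0.1003  0.0435] dr [ 0. -0.  0.]
```

View pics/w24.png

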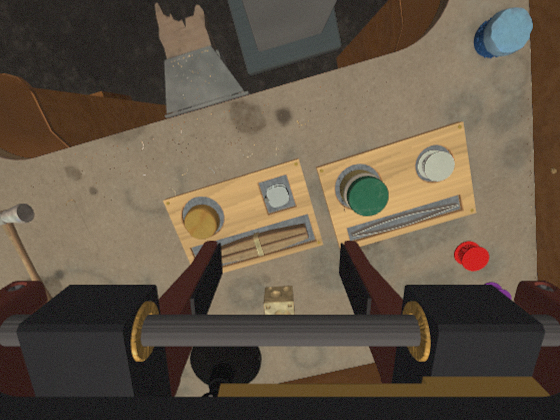

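View pics/scene9z.png

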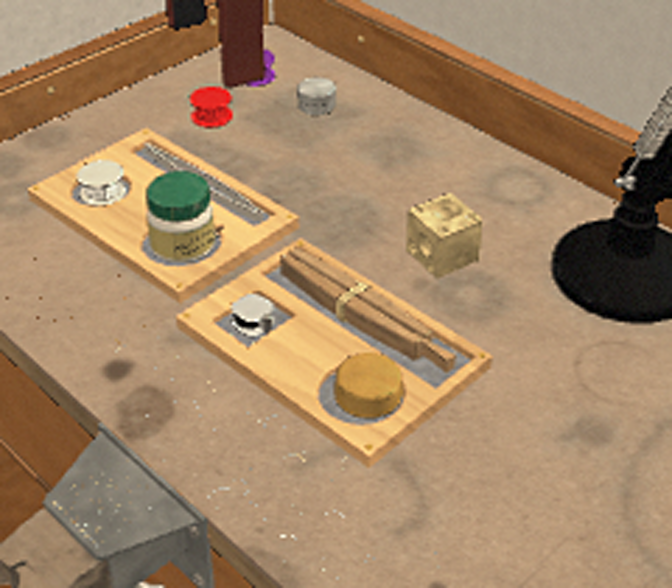

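View pics/top9z.png

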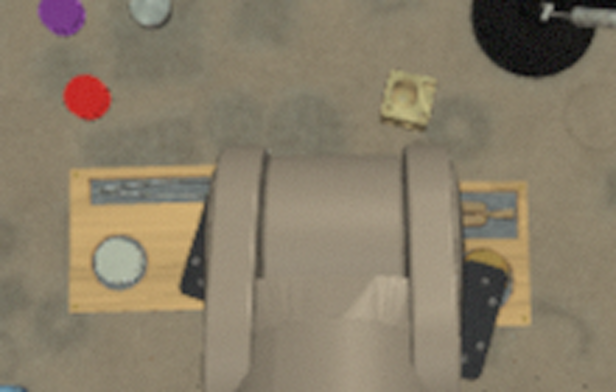

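```bash
python3 - <<'E'
import cv2,numpy as np
a=cv2.imread('pics/scene9.png'); 
A=cv2.resize(a[180:250,165:235],None,fx=5,fy=5,interpolation=cv2.INTER_CUBIC);B=cv2.resize(a[225:295,225:325],None,fx=5,fy=5,interpolation=cv2.INTER_CUBIC)[:350]
cv2.imwrite('pics/fin.png',cv2.resize(np.hstack([A,B]),(800,330)))
E
```

```text
(no output)
```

View pics/fin.png

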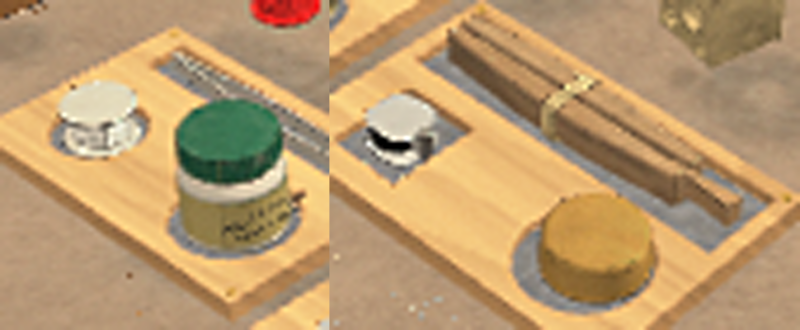

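All five things sit flat inside their nests, and the arm is clear of them. The tweezers, tin and cube are where they started, so I'm handing in.

```bash
python3 -c "
from plant import ctrl
print(ctrl.close_job())"
```

```text
the job is handed in; nothing more can be done
None
```

The job is handed in at about 30 s of the 128 s allowed; no verdict was reported. The ring clamp, beeswax and loupe are in the setting tray. The flux jar and the white solder spool are in the soldering tray.

- **Seating, by touch:** the clamp, beeswax, spool and jar each met the nest floor at the height expected from the grasp (8 to 21 N) before I released them. The loupe showed no clear contact force. I lowered it another 0.7 mm and released it within about a millimetre of the floor.
- **Seating, by camera:** the last wrist and scene pictures show all five upright and flat inside their nests, with the gripper empty and about 240 mm up. The final top view was partly hidden by the arm.
- **Position:** the beeswax and jar sit a few millimetres off their nest centres, judged by eye, which the nests allow.
- **Left alone:** the tweezers, grey tin and dapping cube look unmoved in the pictures. I did not measure this to the millimetre.
- **Disagreements:** the networks sometimes gave the red and purple look-alikes as the spool, and once took the loupe for beeswax. I sorted these out from the pictures. Camera and network positions differed by 2 to 4 mm from view to view.

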